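# Rake the drying fence's toe seam and lean the boards to dry

### The arm

A 6-joint arm with a two-finger parallel gripper is mounted at the origin on the work surface; the furniture and walls round the work are solid. World frame = base frame: x ahead of the robot, y to its left, z up, the work surface at z = 0. Lengths are in m, angles in rad, forces in N, time in s.
With the tool pointing down it reaches from about 0.25 to 0.775 m from the base axis. Payload 4 kg.
Tool frame: the origin (TCP) lies at the centre of the arm's flange, where the gripper is bolted on; the fingertips stand 199 mm ahead of it and the grasp point (between the pads) lies 180 mm ahead of it (robot.tcp_to_tips is the z of the fingertips in the tool frame, in m); z points along the fingers, y is the line along which they close (so a half turn about z gives the same grasp; the last joint's range is limited). The gripper opens to 94 mm and grips with 3 to 60 N. Pads are 16 mm wide; open, the fingers measure 119 mm over their backs; the gripper's body (75 mm by 177 mm) begins 78 mm behind the grasp point.
Start: joints at [1.212, 0.087, 1.371, -0, 1.684, -0.103], TCP at [0.139, 0.532, 0.405] pointing down, gripper open.
Joint ranges: [-3.1, 3.1], [-0.76, 2.03], [0.27, 2.55], [-1.08, 4.22], [0.17, 2.65], [-2.57, 2.57]. Speed limits (rad/s): [2.79, 2.79, 3.14, 3.14, 3.14, 3.14].

### API

Orientations are given as [roll, pitch, yaw] about the fixed x, y, z axes, in that order (R = Rz(yaw) Ry(pitch) Rx(roll)).
In Python, from bench import robot gives the robot as it stands.
- The arm moves only by the tool play_rows, never from a script. Its arguments are lists of equal length, an entry for each row: "translation": the shift along the tool's x, y, z scaled (see below), a list of three; "twist": the turn, a rotation vector about the tool's x, y, z scaled (see below), a list of three; "gripper": the opening, from -1 (shut) to 1 (fully open). A call has 1 to 8 rows; each row shifts and turns the commanded pose from where the row before left it, along the tool's axes as they then stand; what a row does not reach is not made up. The controller multiplies each number of a shift by 0.04 m and each number of a turn by 0.1 rad. A row lasts 1/10 s, in which the tool goes at most 50 mm and 8.59 degrees, less where a joint would pass 70% of its speed; a pose out of reach is approached as far as the arm can. A call with a number of a shift or a turn outside -1 to 1 is refused whole. A call with a gripper value outside its range is refused whole. The fingers move at their own pace and stop on an object; the grip force is fixed at half the most. Time passes only in rows, so rows that do not move let the fingers close. It gives the time, the measured TCP pose, the force, the opening and the grip force at its end, in the units of the state.
- robot.get_obs(): the state, without advancing time (a new reading comes with each control period).
- robot.snapshot(name): name is "side" or "top"; returns the picture (400x640x3 uint8, red, green, blue); there is no depth.
- robot.camera_model(name): a dict with "camera_matrix" (3x3 intrinsics, pixels), "rvec" (rotation vector, rad) and "tvec" (3), from world to camera coordinates, as OpenCV has them. Camera axes: x right, y down, z forward; pixel columns grow to the right and rows downward; lengths in m; the calibration is good to about 2 mm. A picture is of the moment at which its call begins. camera_model takes no time and is no camera call.
- robot.close_job(): hands the job in; it is judged then, once.
Trained networks look in the newest picture that a camera, given by its name, has taken for a name from the list of things; names that differ only in an ending like _2 or _b are one class to them, and where a whole thing is asked for, a point or a joint stands for the part that bears it (a point fixed in the world has none). Each returns a list of dicts, best first, with "score" (0 to 1); they miss things now and then, are a little off and sometimes report something else, mostly with a low value. They report only what shows in the picture. A call takes as long as a camera call. They do not tell look-alikes from the thing itself.
- robot.recognise(name, camera): "centre" ([x, y, z] in m, in world coordinates, good to about 4 mm: the middle of the surface that is visible of it).
- robot.spot_point(name, camera): "centre" ([x, y, z] in m, in world coordinates, good to about 4 mm: a listed point, or the origin of a listed thing).
The state is a dict: "time": time; "joint_positions": joint angles; "qvel": joint speeds; "joint_torque": joint torques, N m; "tool_pos": TCP position; "ee_rot": TCP orientation; "wrist_force": force on the tool from outside, world axes, zero at the start; "wrist_torque": the same for the moment, N m; "width": finger opening in m; "finger_force": force on a finger pad.
Only numpy, scipy, OpenCV 4.12 (cv2) and the standard library are available. Lean on these libraries where they do the work, as an engineer would, in place of code of your own. Each camera call takes 0.05 s, during which the arm holds its last target. There are 200 camera calls.

### The job

Get the drying fence ready and load it: take the groove rake from its holder, draw its tip slowly along the seam at the inner foot of the toe batten in one pass from the left end to the right end, keeping it down in the seam, and hang the rake back upright in its holder. Then lean every loose flat board (there are two or three) end-up against the fence's wall, its foot on the base plate blocked by the batten, its broad face square to the wall and its top end resting on the wall, side by side without touching one another. Leave the other things on the table where they are.

Things in the scene. Friction and masses are not known exactly. Their poses are not given: they have to be found in the camera images.
- fence: fixed drying fence. x points from toe batten to wall, y along them to the left as one faces the wall, z up; origin on the table below the middle of the batten's inner face. Plywood base plate 8 mm thick, x -20 to 72, y +-165 mm. Brown toe batten x -16 to 0, top 18 mm above the plate. Upright plywood wall, face at x = 60 mm, top 130 mm above the table. Batten and wall are full length
- groove_left (a point): left end of the seam to be raked: on the plate's top (8 mm above the table), 9 mm from the batten's inner face on the wall side, 140 mm left of the middle. Axes as fence
- groove_right (a point): right end of the same seam, 140 mm right of the middle. (To the right of the fence a blue carton 360 mm high stands on the table, behind the fence a low white carton: keep the arm clear of both)
- rake_tip (a point): tip of the groove rake, a loose straight tool 169 mm long, 0.12 kg: round steel stem 8 mm thick and 75 mm long, then a round collar 32 mm wide and 6 mm thick, then a square wooden handle 28 x 28 x 84 mm, sides facing its x and y. z runs from the tip to the handle. At the start it hangs by the collar in the holder's hole, handle up
- rake_grip (a point): middle of the rake's wooden handle, 125 mm above the tip; same axes
- holder_hole0 (a point): mouth of the rake holder's hole: a fixed wooden block 70 x 70 mm, 76 mm high, with one upright through hole 16 mm in diameter, slightly chamfered, in the middle of its top; the rake's collar rests on the top round it, its tip then being 1 mm above the table
- board_wide_mid (a point): centre of a loose flat board of plain wood, 120 mm long (its y axis), 60 mm wide (its x axis), 18 mm thick (its z axis), lying flat on the table at the start (may be absent)
- board_a_mid (a point): centre of a loose flat board of plain wood, 110 mm long (its y axis), 45 mm wide (its x axis), 16 mm thick (its z axis), lying flat on the table at the start (may be absent)
- board_b_mid (a point): centre of a loose flat board of plain wood, 110 mm long (its y axis), 45 mm wide (its x axis), 16 mm thick (its z axis), lying flat on the table at the start (may be absent)
- board_wide: the same board as board_wide_mid; its origin is the centre of the board's underside
- board_a: the same board as board_a_mid; its origin is the centre of the board's underside
- board_b: the same board as board_b_mid; its origin is the centre of the board's underside
- rake: the groove rake as a whole; origin at its tip
- screw_tin_0: round tin, 67 x 58 mm high; bystander, leave alone; origin at the middle of its underside
- screw_tin_1: round tin, 67 x 58 mm high; bystander, leave alone; origin at the middle of its underside
There are look-alikes about, which are no part of the job. Leave any turquoise look-alike of the board_wide alone.

How it is judged:
By the outcome, as a careful person would: the job done as asked, in the order asked, and still so for the second after the job is handed in, with the robot touching nothing.
Of board_wide, board_a, board_b only 2 to 3 are there at a start; the rules pass over those that are not, and their reading is None.
At some moment in a run one of board_a, board_b may be knocked a few centimetres aside while the robot is not near it.
It also fails if it takes over 210 s, if anything falls off the work surface, if the arm or the gripper's body presses on something with over 40 N, if the wrist force passes 120 N, or if a joint passes its speed limit or range.

## Working session

There is one attempt and no reset: what is moved stays moved. The work goes in short steps, Python scripts to look and compute and a tool call to move; the robot and the scene stay as the last step left them, time stands still between calls to the robot, and variables do not carry over. Pictures are saved under pics/ and viewed, at most 14 in all, crops included, and the job is handed in when it is done.

Besides the shell and the picture viewer there is one more tool, called as name(argument=value, ...) on one line, values as JSON. play_rows: Moves the arm, as the interface text tells. Its arguments: {"type":"object","properties":{"translation":{"type":"array","items":{"type":"array","items":{"type":"number","minimum":-1,"maximum":1}}},"twist":{"type":"array","items":{"type":"array","items":{"type":"number","minimum":-1,"maximum":1}}},"gripper":{"type":"array","items":{"type":"number"}}},"required":["translation","twist","gripper"]}

```bash
mkdir -p pics; ls; cat > h.py <<'E'
from bench import robot
import numpy as np, cv2
from scipy.spatial.transform import Rotation as R
def cam(n):
    c=robot.camera_model(n); return np.array(c["camera_matrix"]),np.array(c["rvec"],float),np.array(c["tvec"],float)
def proj(n,P):
    K,r,t=cam(n); return cv2.projectPoints(np.array(P,float).reshape(-1,1,3),r,t,K,None)[0].reshape(-1,2)
def unproj(n,px,z):
    K,r,t=cam(n); Rm=cv2.Rodrigues(r)[0]; o=-Rm.T@t.ravel(); out=[]
    for u,v in np.atleast_2d(px):
        d=Rm.T@np.linalg.inv(K)@[u,v,1]; out.append(o+d*(z-o[2])/d[2])
    return np.array(out)
def snap(n,f=None,crop=None,s=1):
    im=robot.snapshot(n)
    if f:
        a=im if crop is None else im[crop[1]:crop[3],crop[0]:crop[2]]
        cv2.imwrite(f"pics/{f}.png",cv2.resize(a[:,:,::-1],None,fx=s,fy=s,interpolation=cv2.INTER_CUBIC))
    return im
E
python3 - <<'E'
from h import *
np.set_printoptions(precision=4,suppress=True)
o=robot.get_obs(); print(o)
for c in("top","side"):
    snap(c,c+"0",s=1.25)
    K,r,t=cam(c); Rm=cv2.Rodrigues(r)[0]; print(c,-Rm.T@t.ravel(),K[0,0])
    for n in["groove_left","groove_right","rake_tip","rake_grip","holder_hole0","board_wide_mid","board_a_mid","screw_tin_0","fence"]:
        for d in robot.spot_point(n,c): print(c,n,np.round(d["centre"],4),round(d["score"],2),proj(c,d["centre"]).round()[0])
E
```

```text
pics
{'time': 0.0, 'joint_positions': array([ 1.2119,  0.088 ,  1.3722,  0.    ,  1.6836, -0.1031]), 'qvel': array([-0.0001, -0.0004, -0.0009,  0.0016, -0.0021, -0.0006]), 'joint_torque': array([ -0.0014, -34.0166, -30.2433,   0.0717,   0.0328,  -0.0002]), 'tool_pos': array([0.1391, 0.532 , 0.4035]), 'ee_rot': array([-3.1394, -0.0002,  2.8858]), 'wrist_force': array([-0.2758,  0.0248, -0.1383]), 'wrist_torque': array([-0.0098, -0.0454,  0.0146]), 'finger_force': 0.0, 'width': 0.09431873098972096}
top [0.1416 0.2963 1.4498] 430.40848761606316
top groove_left [0.5719 0.2785 0.0056] 0.61 [366. 184.]
top groove_right [0.4757 0.0169 0.0068] 0.79 [432. 232.]
top rake_grip [0.3907 0.4183 0.1249] 0.7 [311. 214.]
top rake_grip [ 0.3581  0.0683 -0.0065] 0.67 [408. 261.]
top holder_hole0 [0.3882 0.4183 0.0756] 0.71 [311. 217.]
top board_wide_mid [0.3924 0.7639 0.0096] 0.8 [217. 191.]
top board_wide_mid [0.4064 0.2837 0.0084] 0.64 [351. 228.]
top board_a_mid [0.3893 0.1906 0.0119] 0.7 [376. 241.]
top screw_tin_0 [ 0.3583  0.0706 -0.0029] 0.95 [408. 261.]
top screw_tin_0 [ 0.3342  0.4996 -0.0028]
[... 440 characters left out ...]
 0.5 [327. 209.]
side rake_grip [0.3897 0.4196 0.1278] 0.58 [338. 197.]
side holder_hole0 [0.3881 0.4144 0.078 ] 0.7 [338. 212.]
side board_wide_mid [0.3929 0.7675 0.0117] 0.76 [356. 341.]
side board_wide_mid [0.4022 0.2835 0.01  ] 0.57 [328. 209.]
side board_wide_mid [0.3892 0.4148 0.0734] 0.42 [337. 214.]
side board_a_mid [0.3869 0.19   0.008 ] 0.54 [330. 194.]
side screw_tin_0 [0.3244 0.4955 0.0001] 0.95 [366. 254.]
side screw_tin_0 [ 0.3608  0.0691 -0.0008] 0.81 [334. 179.]
side screw_tin_0 [ 0.5145  0.1509 -0.0024] 0.6 [290. 192.]
side fence [ 0.5142  0.1518 -0.0021] 0.78 [290. 192.]
side fence [0.3236 0.4993 0.0024] 0.39 [366. 254.]
side fence [ 0.3896  0.1915 -0.0023] 0.25 [329. 197.]
```

View pics/top0.png

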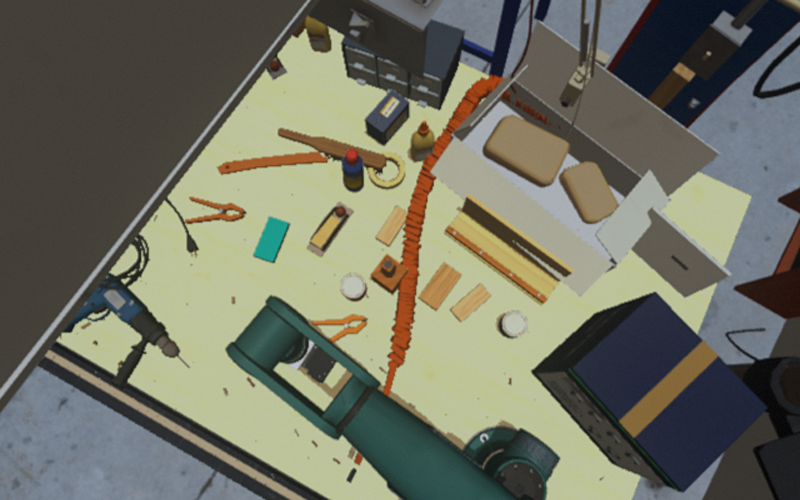

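View pics/side0.png

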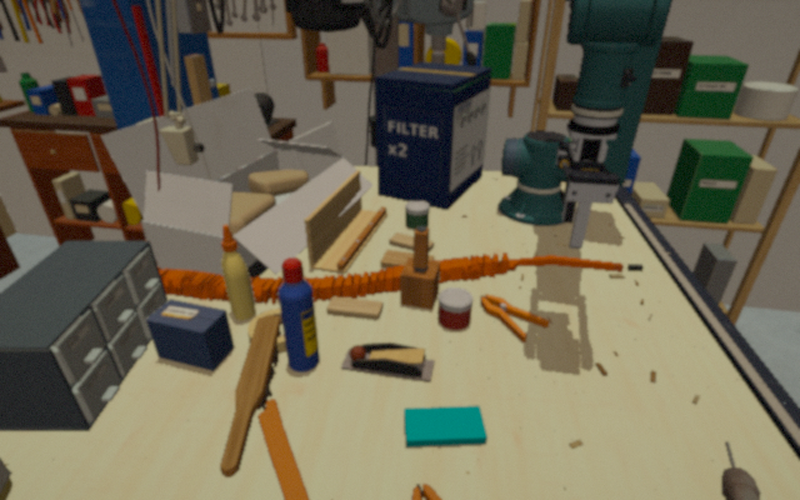

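The top view (in pixels of the 640-wide image) shows three plain wood boards, at about (352,229), (377,241) and (312,180). The turquoise look-alike is at (216,192), the rake in its holder at (311,217), and the fence at about (400,200). Candidates for the rake are the handle in the holder block at (311,217) and the loose wooden tool at about (265,118), which has no holder. I choose the one in the holder. Next I'll look closer with rectified crops.

```bash
cat >> h.py <<'E'
def rect(n,im,x0,x1,y0,y1,z,s):
    # metric picture: up=+x, left=+y, s px per m
    W=int((y1-y0)*s);H=int((x1-x0)*s)
    src=proj(n,[[x1,y1,z],[x1,y0,z],[x0,y0,z],[x0,y1,z]]).astype(np.float32)
    M=cv2.getPerspectiveTransform(src,np.float32([[0,0],[W,0],[W,H],[0,H]]))
    return cv2.warpPerspective(im,M,(W,H),flags=cv2.INTER_CUBIC)
E
python3 - <<'E'
from h import *
im=snap("top")
a=rect("top",im,0.28,0.68,-0.1,0.52,0.012,1250)
b=rect("top",im,0.32,0.46,0.35,0.49,0.166,2000)
for k in range(0,7):
    y=0.5-0.1*k; c=int((0.52-y)*1250); cv2.putText(a,f"{y:.1f}",(c,12),0,0.4,(255,0,0)); cv2.line(a,(c,0),(c,499),(255,0,0),1) if 0 else None
cv2.imwrite("pics/r1.png",a[:,:,::-1])
s=robot.snapshot("side")
cs=cv2.resize(s[150:260,230:390],None,fx=2.6,fy=2.6,interpolation=cv2.INTER_CUBIC)
b=cv2.resize(b,(286,286)); c=np.hstack([cs,b]); cv2.imwrite("pics/r2.png",c[:,:,::-1]); print(a.shape,c.shape)
for n in("board_a_mid","board_wide_mid","groove_left","groove_right","holder_hole0","rake_grip","rake"):
    for cc in("top","side"):
        for d in robot.spot_point(n,cc): print(cc,n,np.round(d["centre"],4),round(d["score"],2))
E
```

```text
(500, 775, 3) (286, 702, 3)
top board_a_mid [0.3862 0.1926 0.0092] 0.84
side board_a_mid [ 0.3879  0.1912 -0.0022] 0.55
side board_a_mid [0.3857 0.1922 0.0094] 0.51
top board_wide_mid [0.3905 0.7638 0.0102] 0.77
top board_wide_mid [0.4049 0.2822 0.0083] 0.56
side board_wide_mid [0.3903 0.7667 0.0109] 0.85
side board_wide_mid [0.4025 0.2825 0.0087] 0.56
top groove_left [0.574  0.2771 0.0077] 0.92
side groove_left [0.5718 0.2813 0.009 ] 0.63
top groove_right [0.4738 0.0166 0.0095] 0.71
top holder_hole0 [ 0.3587  0.0701 -0.0007] 0.64
top holder_hole0 [0.3884 0.4156 0.0751] 0.61
side holder_hole0 [0.3874 0.4166 0.0752] 0.66
top rake_grip [0.3895 0.4181 0.1229] 0.59
side rake_grip [0.3872 0.421  0.1253] 0.63
side rake_grip [5.313e-01 4.573e-01 2.000e-04] 0.5
top rake [3.910e-01 4.198e-01 2.000e-04] 0.61
top rake [3.318e-01 4.980e-01 2.000e-04] 0.52
side rake [0.4721 0.0177 0.0112] 0.3
```

View pics/r1.png

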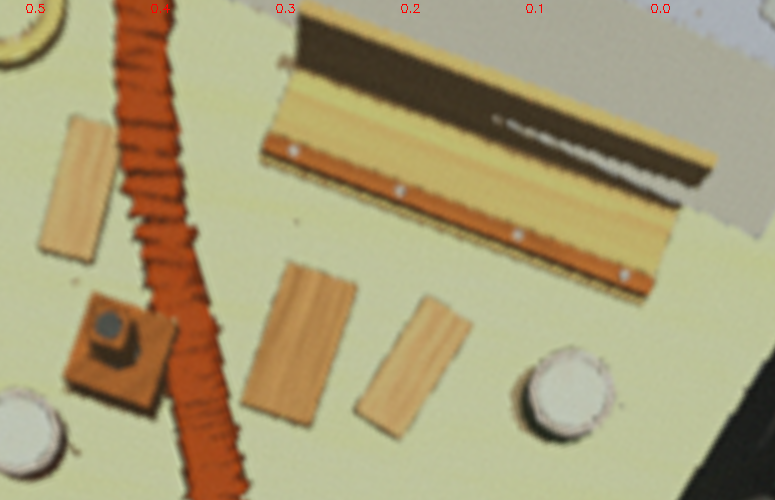

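View pics/r2.png

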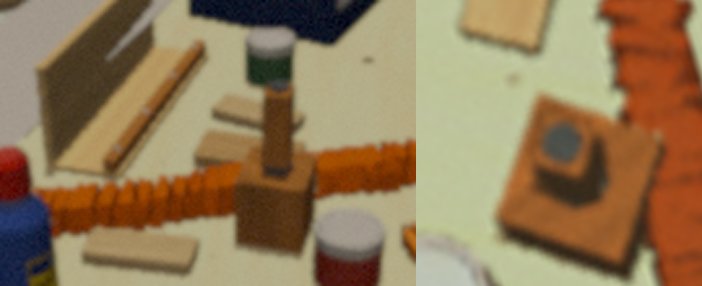

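The rectified crops confirm the choices. The rake hangs in the holder at (0.389, 0.418), with the block and handle turned about as the fence, yaw ≈ -20.5°. The wide board is at (0.404, 0.280) with yaw -18°. One small board is at (0.387, 0.189) with yaw -32°. The other is at (0.530, 0.456) with yaw -12°, close to the hose.

```bash
cat >> h.py <<'E'
FO=np.array([0.5153,0.1517]); FY=-20.7  # fence origin, yaw deg
def fw(p):  # fence -> world
    return np.r_[FO+R.from_euler('z',FY,degrees=True).as_matrix()[:2,:2]@np.array(p[:2]),p[2]]
def wf(p): return np.r_[R.from_euler('z',-FY,degrees=True).as_matrix()[:2,:2]@(np.array(p[:2])-FO),p[2]]
def state(): 
    o=robot.get_obs(); return np.array(o["tool_pos"]),R.from_euler('xyz',o["ee_rot"]),o
def delta(tp,tR):
    """shift (tool axes, units of .04 m) and rotvec (units .1 rad) from present pose to target"""
    p,r,o=state(); return r.inv().apply(np.array(tp)-p)/.04,(r.inv()*tR).as_rotvec()/.1
def toolR(closing_deg,tilt_deg=0,tilt_az=0):
    """pointing down with closing axis (tool y) at azimuth; then z tilted towards azimuth tilt_az"""
    r=R.from_euler('xyz',[180,0,closing_deg+90],degrees=True)
    ax=[-np.sin(np.radians(tilt_az)),np.cos(np.radians(tilt_az)),0]
    return R.from_rotvec(-np.radians(tilt_deg)*np.array(ax))*r
E
python3 - <<'E'
from h import *
np.set_printoptions(precision=3,suppress=True)
P=unproj("top",np.array([[655,293],[537,372],[762,402],[660,490]])/1.25,.36); print([wf(p) for p in P],P)
for cl in(69.3,-20.7,159.3):
    t=toolR(cl); print(cl,t.as_matrix()[:,1:].T, [np.round(x,2) for x in delta([0.389,0.418,0.33],t)])
print(toolR(69.3,30,-20.7).as_matrix()[:,2])
E
```

```text
[array([ 0.048, -0.293,  0.36 ]), array([-0.229, -0.193,  0.36 ]), array([-0.007, -0.569,  0.36 ]), array([-0.265, -0.498,  0.36 ])] [[ 0.457 -0.139  0.36 ]
 [ 0.233  0.052  0.36 ]
 [ 0.308 -0.378  0.36 ]
 [ 0.091 -0.22   0.36 ]]
69.3 [[ 0.353  0.935  0.   ]
 [ 0.     0.    -1.   ]] [array([-6.77, -1.18,  1.87]), array([ 0.  , -0.  ,  1.06])]
-20.7 [[ 0.935 -0.353  0.   ]
 [ 0.    -0.    -1.   ]] [array([-6.77, -1.18,  1.87]), array([ 0.  , -0.  , 16.76])]
159.3 [[-0.935  0.353  0.   ]
 [-0.     0.    -1.   ]] [array([-6.77, -1.18,  1.87]), array([  0.  ,   0.  , -14.65])]
[ 0.468 -0.177 -0.866]
```

play_rows(translation=[[-0.85, -0.15, 0], [-0.85, -0.15, 0], [-0.85, -0.15, 0], [-0.85, -0.15, 0], [-0.85, -0.15, 0], [-0.85, -0.15, 0], [-0.85, -0.15, 0], [-0.82, -0.13, 0]], twist=[[0, 0, 0.13], [0, 0, 0.13], [0, 0, 0.13], [0, 0, 0.13], [0, 0, 0.13], [0, 0, 0.13], [0, 0, 0.13], [0, 0, 0.13]], gripper=[1, 1, 1, 1, 1, 1, 1, 1])

```text
time: 2.6
tool_pos: [0.3849, 0.4059, 0.4048]
ee_rot: [3.141, 0.0, 2.781]
wrist_force: [-0.4, 0.4, -0.3]
width: 0.094
finger_force: 0.0
```

```bash
python3 - <<'E'
from h import *
np.set_printoptions(precision=3,suppress=True)
im=robot.snapshot("side"); im2=robot.snapshot("top")
for n in("rake_grip","holder_hole0"):
    for c in("side","top"): print(n,c,[(np.round(d["centre"],4),round(d["score"],2)) for d in robot.spot_point(n,c)])
print(state()[0],state()[2]["joint_positions"],delta([0.389,0.418,0.31],toolR(69.3)))
a=np.hstack([im[90:260,260:420],im2[130:300,220:380]]); cv2.imwrite("pics/g1.png",cv2.resize(a[:,:,::-1],None,fx=2.5,fy=2.5,interpolation=2))
E
```

```text
rake_grip side [(array([ 0.514,  0.15 , -0.003]), 0.72), (array([0.388, 0.42 , 0.126]), 0.69)]
rake_grip top [(array([0.391, 0.417, 0.127]), 0.41)]
holder_hole0 side [(array([0.387, 0.415, 0.078]), 0.68)]
holder_hole0 top [(array([0.388, 0.417, 0.076]), 0.48)]
[0.383 0.407 0.405] [ 0.714  0.107  1.349  0.001  1.686 -0.498] (array([-0.046,  0.305,  2.368]), array([ 0.002, -0.006,  0.024]))
```

View pics/g1.png

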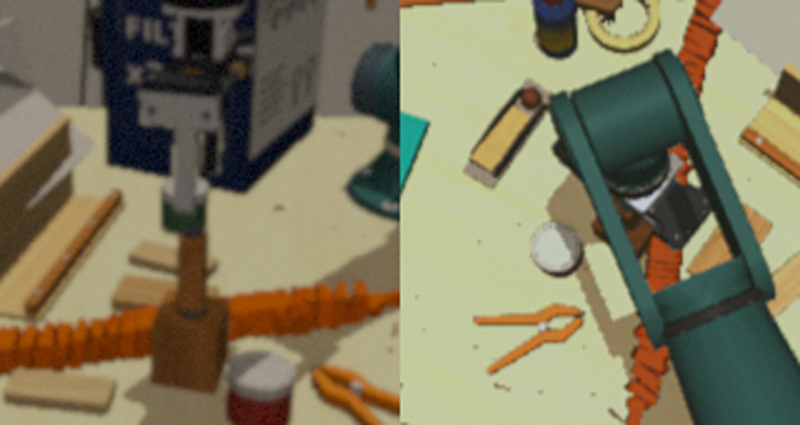

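The side view shows the gripper directly over the rake handle (crop ~(190,240)), and the top view shows the wrist over the holder. I'll descend and grip.

play_rows(translation=[[-0.05, 0.3, 0], [0, 0, 0.5], [0, 0, 0.6], [0, 0, 0.6], [0, 0, 0.6], [0, 0, 0.1], [0, 0, 0], [0, 0, 0]], twist=[[0, 0, 0.02], [0, 0, 0], [0, 0, 0], [0, 0, 0], [0, 0, 0], [0, 0, 0], [0, 0, 0], [0, 0, 0]], gripper=[1, 1, 1, 1, 1, 1, -1, -1])

```text
time: 3.7
tool_pos: [0.3899, 0.4181, 0.3103]
ee_rot: [3.139, 0.001, 2.781]
wrist_force: [-0.1, 0.4, 1.1]
width: 0.0815
finger_force: 0.0
```

play_rows(translation=[[0, 0, 0], [0, 0, 0], [0, 0, 0], [0, 0, 0], [0, 0, 0]], twist=[[0, 0, 0], [0, 0, 0], [0, 0, 0], [0, 0, 0], [0, 0, 0]], gripper=[-1, -1, -1, -1, -1])

```text
time: 4.2
tool_pos: [0.3898, 0.4172, 0.3089]
ee_rot: [3.141, 0.0, 2.78]
wrist_force: [-0.7, -0.3, 0.2]
width: 0.0413
finger_force: 0.0
```

```bash
python3 - <<'E'
from h import *
p,r,o=state(); print(p,r.as_euler('xyz'),o["width"],o["finger_force"],o["wrist_force"],o["joint_positions"])
E
```

```text
[0.38984779 0.4172297  0.30886855] [3.14126793e+00 1.31919477e-04 2.77964016e+00] 0.04132373643842699 0.0 [-0.67033565 -0.30785537  0.20278204] [ 7.20018593e-01  1.71070470e-01  1.46836634e+00  3.61038965e-05
  1.50180720e+00 -4.88827740e-01]
```

play_rows(translation=[[0, 0, 0], [0, 0, 0], [0, 0, 0], [0, 0, 0], [0, 0, 0]], twist=[[0, 0, 0], [0, 0, 0], [0, 0, 0], [0, 0, 0], [0, 0, 0]], gripper=[-1, -1, -1, -1, -1])

```text
time: 4.7
tool_pos: [0.3899, 0.4173, 0.3087]
ee_rot: [3.141, 0.0, 2.78]
wrist_force: [0.2, 0.5, -0.9]
width: 0.0279
finger_force: 29.6
```

```bash
python3 - <<'E'
from h import *
p,r,o=state(); print(p,r.as_euler('xyz'),o["width"],o["finger_force"],o["wrist_force"],o["wrist_torque"])
E
```

```text
[0.38985741 0.41734318 0.30874585] [3.14123917e+00 1.33784290e-04 2.77977487e+00] 0.027932098706713225 29.614741802215576 [ 0.18133291  0.47263968 -0.87039434] [ 0.09169162 -0.07693818 -0.01712191]
```

play_rows(translation=[[0, 0, -0.2], [0, 0, -0.4], [0, 0, -0.5], [0, 0, -0.6], [0, 0, -0.6], [0, 0, -0.3], [0, 0, 0]], twist=[[0, 0, 0], [0, 0, 0], [0, 0, 0], [0, 0, 0], [0, 0, 0], [0, 0, 0], [0, 0, 0]], gripper=[-1, -1, -1, -1, -1, -1, -1])

```text
time: 5.4
tool_pos: [0.3899, 0.4174, 0.4152]
ee_rot: [3.138, 0.002, 2.78]
wrist_force: [0.5, -0.3, -1.2]
width: 0.0282
finger_force: 29.6
```

```bash
python3 - <<'E'
from h import *
np.set_printoptions(precision=4,suppress=True)
im=robot.snapshot("top")
# batten: fit lines to its brown top face edges, at z=.026
a=rect("top",im,0.42,0.66,-0.04,0.34,0.026,2000)
h=cv2.cvtColor(a,cv2.COLOR_RGB2HSV); 
X,Y=np.meshgrid(np.arange(a.shape[1]),np.arange(a.shape[0])); wx=.66-(Y+.5)/2000; wy=.34-(X+.5)/2000
c,s=np.cos(np.radians(FY)),np.sin(np.radians(FY)); fx=c*(wx-FO[0])+s*(wy-FO[1]); fy=-s*(wx-FO[0])+c*(wy-FO[1])
m=(np.abs(h[:,:,0].astype(int)-11)<5)&(h[:,:,1]>140)&(h[:,:,2]>90)
inn=[];out=[]
for y in np.arange(-.14,.141,.01):
    k=(np.abs(fy-y)<.004)&m&(np.abs(fx)<.03)
    if k.sum()>20: v=fx[k]; inn.append((y,np.percentile(v,98),np.percentile(v,2)))
inn=np.array(inn); print(len(inn))
for j in(1,2): print(np.polyfit(inn[:,0],inn[:,j],1), np.std(inn[:,j]))
p,r,o=state(); print(p,o["wrist_force"])
for n in("rake_tip","rake_grip"):
    robot.snapshot("side"); print([(np.round(d["centre"],4),round(d["score"],2)) for d in robot.spot_point(n,"side")])
g=fw([.009,.147,.41]); print(g,delta(g,toolR(90+FY)))
E
```

```text
29
[ 0.0046 -0.0049] 0.001736180697542201
[ 0.0006 -0.0188] 0.0002642621189513056
[0.3898 0.4173 0.4133] [-0.2345  1.3387 -1.8569]
[(array([0.395 , 0.4172, 0.1045]), 0.82)]
[(array([0.3881, 0.4199, 0.2285]), 0.59)]
[0.5757 0.286  0.41  ] (array([-5.5092, -1.4205,  0.0148]), array([-0.0296, -0.016 , -0.0056]))
```

play_rows(translation=[[-0.5, -0.15, 0], [-0.8, -0.22, 0], [-0.8, -0.22, 0], [-0.8, -0.22, 0], [-0.8, -0.22, 0], [-0.8, -0.22, 0], [-0.7, -0.2, 0], [-0.3, -0.1, 0]], twist=[[0, 0, 0], [0, 0, 0], [0, 0, 0], [0, 0, 0], [0, 0, 0], [0, 0, 0], [0, 0, 0], [0, 0, 0]], gripper=[-1, -1, -1, -1, -1, -1, -1, -1])

```text
time: 6.45
tool_pos: [0.5754, 0.2797, 0.4107]
ee_rot: [-3.139, -0.002, 2.777]
wrist_force: [-0.6, 0.2, -1.3]
width: 0.028
finger_force: 29.6
```

play_rows(translation=[[0, 0, 0.3], [0, 0, 0.4], [0, 0, 0.4], [0, 0, 0.4], [0, 0, 0.3], [0, 0, 0.15], [0, 0, 0], [0, 0, 0]], twist=[[0, 0, 0], [0, 0, 0], [0, 0, 0], [0, 0, 0], [0, 0, 0], [0, 0, 0], [0, 0, 0], [0, 0, 0]], gripper=[-1, -1, -1, -1, -1, -1, -1, -1])

```text
time: 7.25
tool_pos: [0.5734, 0.2818, 0.3353]
ee_rot: [3.141, 0.001, 2.78]
wrist_force: [0.0, -0.6, -0.9]
width: 0.0279
finger_force: 29.6
```

```bash
python3 - <<'E'
from h import *
np.set_printoptions(precision=4,suppress=True)
p,r,o=state(); print(p,wf(p),r.as_euler('xyz'),o["wrist_force"],o["joint_positions"])
im=robot.snapshot("side"); d=robot.spot_point("rake_tip","side"); print(d,[wf(x["centre"]) for x in d])
cv2.imwrite("pics/g2.png",cv2.resize(im[110:230,220:380][:,:,::-1],None,fx=5,fy=5,interpolation=2))
E
```

```text
[0.5734 0.2818 0.3353] [0.0084 0.1423 0.3353] [3.1408 0.0005 2.7802] [ 0.0398 -0.6316 -0.8746] [ 0.368   0.3059  1.2517  0.0002  1.5831 -0.8414]
[{'centre': [0.5784, 0.2844, 0.0305], 'score': 0.86}] [array([0.0121, 0.1464, 0.0305])]
```

View pics/g2.png

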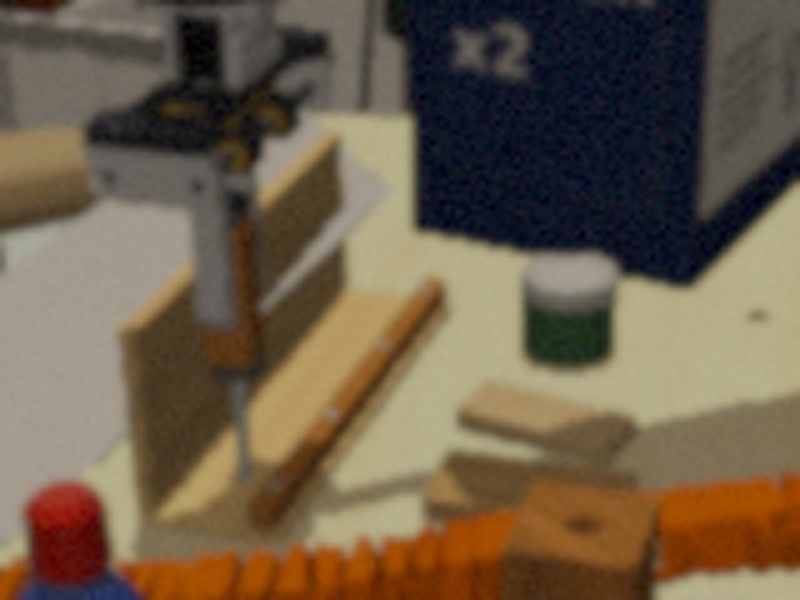

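The rake hangs straight in the trough near the left end, with its tip at crop (245,478), just on the wall side of the batten. Now I'll measure the gap from tip to batten.

```bash
python3 - <<'E'
from h import *
np.set_printoptions(precision=4,suppress=True)
q=lambda pts:np.array(pts)/5+[220,110]
print("tip",wf(unproj("side",q([[245,478]]),.0275)[0]))
im=robot.snapshot("side")
# rectified fence-frame view at z=.026 from side camera: columns = fence y, rows = fence x
y0,y1,x0,x1,s=-.17,.175,-.04,.075,2300
W,H=int((y1-y0)*s),int((x1-x0)*s)
def rf(cam,im,z):
    src=proj(cam,[fw([x1,y1,z]),fw([x1,y0,z]),fw([x0,y0,z]),fw([x0,y1,z])]).astype(np.float32)
    return cv2.warpPerspective(im,cv2.getPerspectiveTransform(src,np.float32([[0,0],[W,0],[W,H],[0,H]])),(W,H),flags=2)
a=rf("side",im,.026); b=rf("top",robot.snapshot("top"),.026)
for g in(a,b):
    for x in(0,-.016,.009): r=int((x1-x)*s); cv2.line(g,(0,r),(15,r),(255,0,0),1); cv2.line(g,(W-15,r),(W-1,r),(255,0,0),1)
cv2.imwrite("pics/g3.png",np.vstack([a,b])[:,:,::-1]); print(a.shape)
E
```

```text
tip [0.011  0.143  0.0275]
(264, 793, 3)
```

View pics/g3.png

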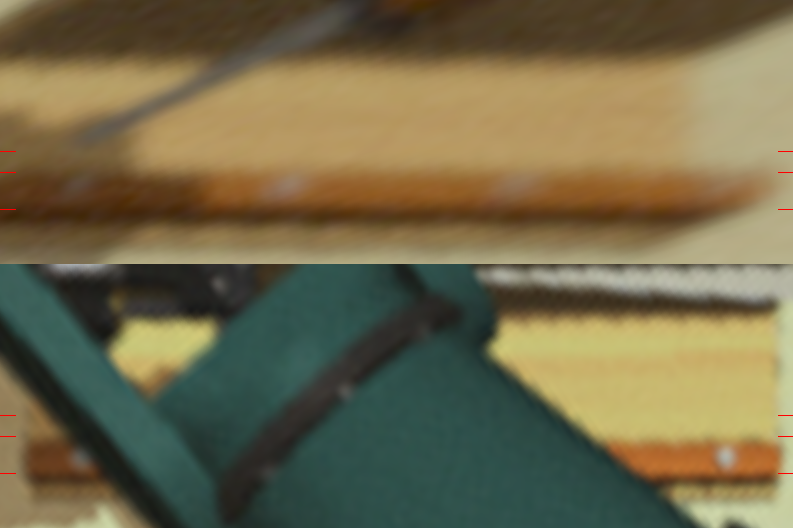

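play_rows(translation=[[0.09, 0, 0], [0, 0, 0.2], [0, 0, 0.15], [0, 0, 0.1], [0, 0, 0], [0, 0, 0], [0, 0, 0]], twist=[[0, 0, 0], [0, 0, 0], [0, 0, 0], [0, 0, 0], [0, 0, 0], [0, 0, 0], [0, 0, 0]], gripper=[-1, -1, -1, -1, -1, -1, -1])

```text
time: 8.15
tool_pos: [0.5703, 0.2827, 0.3166]
ee_rot: [3.142, -0.0, 2.78]
wrist_force: [0.2, 1.3, -1.3]
width: 0.0283
finger_force: 29.6
```

```bash
python3 - <<'E'
from h import *
np.set_printoptions(precision=4,suppress=True)
p,r,o=state(); print(p,wf(p),r.as_euler('xyz'),o["wrist_force"])
im=robot.snapshot("side"); d=robot.spot_point("rake_tip","side"); print([wf(x["centre"]) for x in d],robot.spot_point("groove_left","side"))
cv2.imwrite("pics/g4.png",cv2.resize(im[170:220,235:310][:,:,::-1],None,fx=8,fy=8,interpolation=2))
E
```

```text
[0.5703 0.2827 0.3166] [0.0051 0.142  0.3166] [ 3.1415 -0.0001  2.7798] [ 0.2384  1.3092 -1.3015]
[array([0.0095, 0.1415, 0.0096])] [{'centre': [0.5772, 0.2784, 0.0075], 'score': 0.89}]
```

View pics/g4.png

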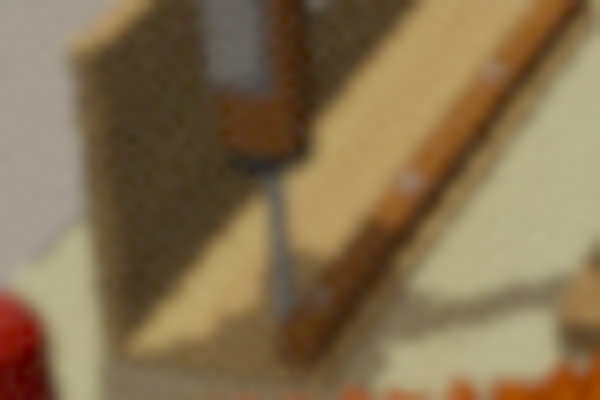

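The tip is down in the trough right behind the batten (crop (285,318)). A quick check of its fence coordinates follows.

```bash
python3 - <<'E'
from h import *
np.set_printoptions(precision=4,suppress=True)
for u in([285,318],[280,318],[290,325]):
    print(wf(unproj("side",np.array([u])/8+[235,170],.0088)[0]))
im=robot.snapshot("side")
ys=[.13,.1,.05,0,-.05,-.1]
h=cv2.cvtColor(im,cv2.COLOR_RGB2HSV)
for y in ys[1:]:
    X=np.arange(-.03,.03,.0005); P=proj("side",[fw([x,y,.026]) for x in X])
    v=cv2.remap(im.astype(np.float32),P[:,:1].astype(np.float32),P[:,1:].astype(np.float32),1)[:,0]
    rb=v[:,0]/(v[:,1]+1); k=np.where(rb>1.5)[0]; print(y,X[k].min() if len(k) else None,X[k].max() if len(k) else None, np.round(rb.max(),2))
E
```

```text
[0.0104 0.1355 0.0088]
[0.0122 0.1361 0.0088]
[0.0066 0.1396 0.0088]
0.1 -0.01899999999999999 -0.004999999999999977 1.66
0.05 -0.017499999999999988 -0.014999999999999986 1.53
0 -0.01899999999999999 -0.004999999999999977 1.61
-0.05 -0.01899999999999999 -0.013999999999999985 1.54
-0.1 -0.01849999999999999 -0.006499999999999978 1.6
```

play_rows(translation=[[0, 0, 0.02], [0, 0, 0], [0, -0.06, 0.005], [0, -0.06, 0], [0, -0.06, 0], [0, -0.06, 0], [0, -0.06, 0], [0, -0.06, 0]], twist=[[0, 0, 0], [0, 0, 0], [0, 0, 0], [0, 0, 0], [0, 0, 0], [0, 0, 0], [0, 0, 0], [0, 0, 0]], gripper=[-1, -1, -1, -1, -1, -1, -1, -1])

```text
time: 9.15
tool_pos: [0.5651, 0.269, 0.3157]
ee_rot: [3.141, 0.0, 2.78]
wrist_force: [-0.8, 0.6, -0.1]
width: 0.0281
finger_force: 29.6
```

```bash
python3 - <<'E'
from h import *
np.set_printoptions(precision=4,suppress=True)
p,r,o=state(); print(p,wf(p),o["wrist_force"],o["wrist_torque"])
im=robot.snapshot("side");p,r,o=state(); print(p,wf(p),o["wrist_force"],o["wrist_torque"])
print([wf(x["centre"]) for x in robot.spot_point("rake_tip","side")])
E
```

```text
[0.5651 0.269  0.3157] [0.0051 0.1273 0.3157] [-0.8119  0.6115 -0.1315] [ 0.0084 -0.0398  0.0642]
[0.565  0.2687 0.3158] [0.0051 0.1271 0.3158] [ 0.0981 -1.0916 -1.3242] [-0.0381  0.0257 -0.0099]
[array([0.0091, 0.1273, 0.008 ])]
```

play_rows(translation=[[0, -0.06, 0.005], [0, -0.06, 0.005], [0, -0.06, 0.005], [0, -0.06, 0], [0, -0.06, 0], [0, -0.06, 0], [0, -0.06, 0], [0, -0.06, 0]], twist=[[0, 0, 0], [0, 0, 0], [0, 0, 0], [0, 0, 0], [0, 0, 0], [0, 0, 0], [0, 0, 0], [0, 0, 0]], gripper=[-1, -1, -1, -1, -1, -1, -1, -1])

```text
time: 10.05
tool_pos: [0.5584, 0.2513, 0.3156]
ee_rot: [3.14, 0.001, 2.78]
wrist_force: [1.0, 1.2, 2.5]
width: 0.0279
finger_force: 29.6
```

play_rows(translation=[[0, -0.06, 0], [0, -0.06, 0], [0, -0.06, 0], [0, -0.06, 0], [0, -0.06, 0], [0, -0.06, 0], [0, -0.06, 0], [0, -0.06, 0]], twist=[[0, 0, 0], [0, 0, 0], [0, 0, 0], [0, 0, 0], [0, 0, 0], [0, 0, 0], [0, 0, 0], [0, 0, 0]], gripper=[-1, -1, -1, -1, -1, -1, -1, -1])

```text
time: 10.85
tool_pos: [0.5516, 0.2333, 0.3156]
ee_rot: [3.14, 0.001, 2.78]
wrist_force: [1.4, 4.2, 5.2]
width: 0.0281
finger_force: 29.6
```

play_rows(translation=[[0, -0.06, 0], [0, -0.06, 0], [0, -0.06, 0], [0, -0.06, 0], [0, -0.06, 0], [0, -0.06, 0], [0, -0.06, 0], [0, -0.06, 0]], twist=[[0, 0, 0], [0, 0, 0], [0, 0, 0], [0, 0, 0], [0, 0, 0], [0, 0, 0], [0, 0, 0], [0, 0, 0]], gripper=[-1, -1, -1, -1, -1, -1, -1, -1])

```text
time: 11.65
tool_pos: [0.5448, 0.2154, 0.3155]
ee_rot: [3.14, 0.001, 2.78]
wrist_force: [1.5, 4.5, 4.9]
width: 0.0278
finger_force: 29.6
```

```bash
python3 - <<'E'
from h import *
np.set_printoptions(precision=4,suppress=True)
im=robot.snapshot("side");p,r,o=state(); print(p,wf(p),r.as_euler('xyz'),o["wrist_force"],o["wrist_torque"])
print([wf(x["centre"]) for x in robot.spot_point("rake_tip","side")])
p,r,o=state(); print(o["wrist_force"])
E
```

```text
[0.5446 0.215  0.3155] [0.0051 0.0696 0.3155] [3.1414 0.0004 2.7797] [-0.0789  2.6424  5.6553] [ 0.7964 -0.2568 -0.0307]
[array([0.0083, 0.0748, 0.0046]), array([-0.2124,  0.2015,  0.0777])]
[0.5033 2.5722 6.0761]
```

play_rows(translation=[[0, -0.06, 0], [0, -0.06, 0], [0, -0.06, 0], [0, -0.06, 0], [0, -0.06, 0], [0, -0.06, 0], [0, -0.06, 0], [0, -0.06, 0]], twist=[[0, 0, 0], [0, 0, 0], [0, 0, 0], [0, 0, 0], [0, 0, 0], [0, 0, 0], [0, 0, 0], [0, 0, 0]], gripper=[-1, -1, -1, -1, -1, -1, -1, -1])

```text
time: 12.55
tool_pos: [0.538, 0.1975, 0.3155]
ee_rot: [3.14, 0.0, 2.78]
wrist_force: [2.1, 4.5, 5.5]
width: 0.0282
finger_force: 29.6
```

play_rows(translation=[[0, -0.06, 0], [0, -0.06, 0], [0, -0.06, 0], [0, -0.06, 0], [0, -0.06, 0], [0, -0.06, 0], [0, -0.06, 0], [0, -0.06, 0]], twist=[[0, 0, 0], [0, 0, 0], [0, 0, 0], [0, 0, 0], [0, 0, 0], [0, 0, 0], [0, 0, 0], [0, 0, 0]], gripper=[-1, -1, -1, -1, -1, -1, -1, -1])

```text
time: 13.35
tool_pos: [0.5312, 0.1795, 0.3155]
ee_rot: [3.14, 0.0, 2.78]
wrist_force: [2.1, 3.6, 6.1]
width: 0.0283
finger_force: 29.6
```

play_rows(translation=[[0, -0.06, 0], [0, -0.06, 0], [0, -0.06, 0], [0, -0.06, 0], [0, -0.06, 0], [0, -0.06, 0], [0, -0.06, 0], [0, -0.06, 0]], twist=[[0, 0, 0], [0, 0, 0], [0, 0, 0], [0, 0, 0], [0, 0, 0], [0, 0, 0], [0, 0, 0], [0, 0, 0]], gripper=[-1, -1, -1, -1, -1, -1, -1, -1])

```text
time: 14.15
tool_pos: [0.5243, 0.1616, 0.3155]
ee_rot: [3.14, 0.0, 2.78]
wrist_force: [1.3, 3.9, 5.7]
width: 0.0285
finger_force: 29.6
```

play_rows(translation=[[0, -0.06, 0], [0, -0.06, 0], [0, -0.06, 0], [0, -0.06, 0], [0, -0.06, 0], [0, -0.06, 0], [0, -0.06, 0], [0, -0.06, 0]], twist=[[0, 0, 0], [0, 0, 0], [0, 0, 0], [0, 0, 0], [0, 0, 0], [0, 0, 0], [0, 0, 0], [0, 0, 0]], gripper=[-1, -1, -1, -1, -1, -1, -1, -1])

```text
time: 14.95
tool_pos: [0.5175, 0.1436, 0.3155]
ee_rot: [3.14, 0.0, 2.78]
wrist_force: [0.4, 4.4, 5.5]
width: 0.0278
finger_force: 29.6
```

play_rows(translation=[[0, -0.06, 0], [0, -0.06, 0], [0, -0.06, 0], [0, -0.06, 0], [0, -0.06, 0], [0, -0.06, 0], [0, -0.06, 0], [0, -0.06, 0]], twist=[[0, 0, 0], [0, 0, 0], [0, 0, 0], [0, 0, 0], [0, 0, 0], [0, 0, 0], [0, 0, 0], [0, 0, 0]], gripper=[-1, -1, -1, -1, -1, -1, -1, -1])

```text
time: 15.75
tool_pos: [0.5107, 0.1257, 0.3155]
ee_rot: [3.14, -0.0, 2.78]
wrist_force: [1.3, 4.3, 5.8]
width: 0.028
finger_force: 29.6
```

```bash
python3 - <<'E'
from h import *
np.set_printoptions(precision=4,suppress=True)
im=robot.snapshot("side");p,r,o=state(); print(p,wf(p),r.as_euler('xyz'),o["wrist_force"],o["wrist_torque"])
print([wf(x["centre"]) for x in robot.spot_point("rake_tip","side")])
E
```

```text
[0.5106 0.1254 0.3155] [ 0.0049 -0.0263  0.3155] [ 3.141  -0.0001  2.7797] [0.6556 2.6444 5.6014] [ 0.9485 -0.3328 -0.0383]
[array([ 0.0092, -0.0186,  0.0071]), array([-0.2989,  0.2583,  0.001 ])]
```

play_rows(translation=[[0, -0.06, 0], [0, -0.06, 0], [0, -0.06, 0], [0, -0.06, 0], [0, -0.06, 0], [0, -0.06, 0], [0, -0.06, 0], [0, -0.06, 0]], twist=[[0, 0, 0], [0, 0, 0], [0, 0, 0], [0, 0, 0], [0, 0, 0], [0, 0, 0], [0, 0, 0], [0, 0, 0]], gripper=[-1, -1, -1, -1, -1, -1, -1, -1])

```text
time: 16.65
tool_pos: [0.5039, 0.1078, 0.3155]
ee_rot: [3.14, -0.0, 2.78]
wrist_force: [1.0, 4.0, 6.1]
width: 0.0283
finger_force: 29.6
```

play_rows(translation=[[0, -0.06, 0], [0, -0.06, 0], [0, -0.06, 0], [0, -0.06, 0], [0, -0.06, 0], [0, -0.06, 0], [0, -0.06, 0], [0, -0.06, 0]], twist=[[0, 0, 0], [0, 0, 0], [0, 0, 0], [0, 0, 0], [0, 0, 0], [0, 0, 0], [0, 0, 0], [0, 0, 0]], gripper=[-1, -1, -1, -1, -1, -1, -1, -1])

```text
time: 17.45
tool_pos: [0.4971, 0.0899, 0.3155]
ee_rot: [3.14, -0.0, 2.78]
wrist_force: [2.3, 4.8, 5.3]
width: 0.0277
finger_force: 29.6
```

play_rows(translation=[[0, -0.06, 0], [0, -0.06, 0], [0, -0.06, 0], [0, -0.06, 0], [0, -0.06, 0], [0, -0.06, 0], [0, -0.06, 0], [0, -0.06, 0]], twist=[[0, 0, 0], [0, 0, 0], [0, 0, 0], [0, 0, 0], [0, 0, 0], [0, 0, 0], [0, 0, 0], [0, 0, 0]], gripper=[-1, -1, -1, -1, -1, -1, -1, -1])

```text
time: 18.25
tool_pos: [0.4903, 0.0719, 0.3155]
ee_rot: [3.14, -0.0, 2.78]
wrist_force: [1.4, 3.8, 5.2]
width: 0.0279
finger_force: 29.6
```

play_rows(translation=[[0, -0.06, 0], [0, -0.06, 0], [0, -0.06, 0], [0, -0.06, 0], [0, -0.06, 0], [0, -0.06, 0], [0, -0.06, 0], [0, -0.06, 0]], twist=[[0, 0, 0], [0, 0, 0], [0, 0, 0], [0, 0, 0], [0, 0, 0], [0, 0, 0], [0, 0, 0], [0, 0, 0]], gripper=[-1, -1, -1, -1, -1, -1, -1, -1])

```text
time: 19.05
tool_pos: [0.4835, 0.054, 0.3155]
ee_rot: [3.14, -0.001, 2.78]
wrist_force: [2.2, 4.8, 5.6]
width: 0.0281
finger_force: 29.6
```

play_rows(translation=[[0, -0.06, 0], [0, -0.06, 0], [0, -0.06, 0], [0, -0.06, 0], [0, -0.06, 0], [0, -0.06, 0], [0, -0.06, 0], [0, -0.06, 0]], twist=[[0, 0, 0], [0, 0, 0], [0, 0, 0], [0, 0, 0], [0, 0, 0], [0, 0, 0], [0, 0, 0], [0, 0, 0]], gripper=[-1, -1, -1, -1, -1, -1, -1, -1])

```text
time: 19.85
tool_pos: [0.4767, 0.0361, 0.3154]
ee_rot: [3.14, -0.001, 2.78]
wrist_force: [2.2, 4.0, 6.7]
width: 0.0279
finger_force: 29.6
```

play_rows(translation=[[0, -0.06, 0], [0, -0.06, 0], [0, -0.06, 0], [0, -0.06, 0], [0, -0.06, 0], [0, -0.06, 0], [0, -0.06, 0], [0, -0.06, 0]], twist=[[0, 0, 0], [0, 0, 0], [0, 0, 0], [0, 0, 0], [0, 0, 0], [0, 0, 0], [0, 0, 0], [0, 0, 0]], gripper=[-1, -1, -1, -1, -1, -1, -1, -1])

```text
time: 20.65
tool_pos: [0.4698, 0.0182, 0.3154]
ee_rot: [3.139, -0.001, 2.78]
wrist_force: [2.2, 4.1, 7.0]
width: 0.0282
finger_force: 29.6
```

```bash
python3 - <<'E'
from h import *
np.set_printoptions(precision=4,suppress=True)
im=robot.snapshot("side");p,r,o=state(); print(p,wf(p),r.as_euler('xyz'),o["wrist_force"],o["wrist_torque"])
print([wf(x["centre"]) for x in robot.spot_point("rake_tip","side")],robot.spot_point("groove_right","side"))
E
```

```text
[0.4697 0.0178 0.3154] [ 0.0047 -0.1413  0.3154] [ 3.1405 -0.001   2.7798] [0.9565 2.919  7.2162] [ 0.9902 -0.3236 -0.0002]
[array([ 0.0053, -0.1374,  0.0076])] [{'centre': [0.471, 0.0178, 0.0103], 'score': 0.92}]
```

play_rows(translation=[[0, -0.06, 0], [0, -0.06, 0], [0, 0, 0], [0, 0, -0.3], [0, 0, -0.5], [0, 0, -0.6], [0, 0, -0.7], [0, 0, -0.5]], twist=[[0, 0, 0], [0, 0, 0], [0, 0, 0], [0, 0, 0], [0, 0, 0], [0, 0, 0], [0, 0, 0], [0, 0, 0]], gripper=[-1, -1, -1, -1, -1, -1, -1, -1])

```text
time: 21.6
tool_pos: [0.4676, 0.0127, 0.4194]
ee_rot: [-3.138, -0.003, 2.779]
wrist_force: [0.4, -0.0, -1.2]
width: 0.0281
finger_force: 29.8
```

play_rows(translation=[[0.2, 0.33, 0], [0.4, 0.65, 0], [0.45, 0.73, 0], [0.45, 0.73, 0], [0.45, 0.73, 0], [0.45, 0.73, 0], [0.45, 0.73, 0], [0.45, 0.73, 0]], twist=[[0, 0, 0], [0, 0, 0], [0, 0, 0], [0, 0, 0], [0, 0, 0], [0, 0, 0], [0, 0, 0], [0, 0, 0]], gripper=[-1, -1, -1, -1, -1, -1, -1, -1])

```text
time: 22.4
tool_pos: [0.4199, 0.2609, 0.4176]
ee_rot: [-3.135, -0.002, 2.779]
wrist_force: [0.0, 0.3, -1.5]
width: 0.0279
finger_force: 29.8
```

play_rows(translation=[[0.45, 0.73, 0], [0.45, 0.73, 0], [0.45, 0.73, 0], [0.45, 0.73, 0], [0.2, 0.4, 0], [0, 0, 0], [0, 0, 0]], twist=[[0, 0, 0], [0, 0, 0], [0, 0, 0], [0, 0, 0], [0, 0, 0], [0, 0, 0], [0, 0, 0]], gripper=[-1, -1, -1, -1, -1, -1, -1])

```text
time: 23.1
tool_pos: [0.3932, 0.4124, 0.4182]
ee_rot: [-3.138, 0.0, 2.779]
wrist_force: [-0.0, -0.9, -1.6]
width: 0.0281
finger_force: 29.8
```

```bash
python3 - <<'E'
from h import *
np.set_printoptions(precision=4,suppress=True)
im=robot.snapshot("side");p,r,o=state(); print(p,r.as_euler('xyz'),o["wrist_force"],o["width"])
print([x["centre"] for x in robot.spot_point("rake_tip","side")],[x["centre"] for x in robot.spot_point("rake_grip","side")],[x["centre"] for x in robot.spot_point("holder_hole0","side")])
print(delta([.3899,.4173,p[2]],toolR(90+FY)))
cv2.imwrite("pics/g5.png",cv2.resize(im[100:270,260:420][:,:,::-1],None,fx=3.5,fy=3.5,interpolation=2))
E
```

```text
[0.3934 0.412  0.4186] [-3.139   0.0003  2.7785] [-0.6588 -0.0727 -1.0677] 0.027997807177219877
[] [[0.3937, 0.4157, 0.2369], [0.5129, 0.1535, -0.0044]] [[0.5296, 0.4574, 0.0029], [0.3841, 0.1903, 0.0046], [0.3884, 0.4142, 0.0754]]
(array([0.1304, 0.0963, 0.0165]), array([-0.0043,  0.0045, -0.024 ]))
```

View pics/g5.png

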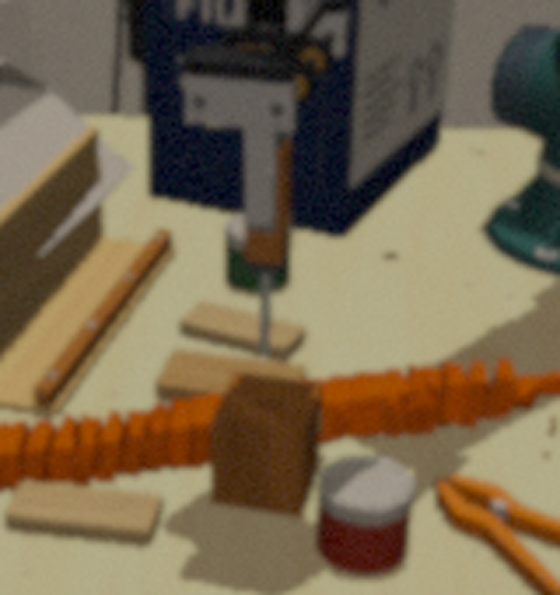

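The rake hangs straight with its tip just above the holder block's mouth (crop (265,350), block at (268,440)). I'll correct sideways and lower it.

play_rows(translation=[[0.13, 0.096, 0], [0, 0, 0], [0, 0, 0.3], [0, 0, 0.4], [0, 0, 0.4], [0, 0, 0.4], [0, 0, 0.4], [0, 0, 0.2]], twist=[[0, 0, -0.02], [0, 0, 0], [0, 0, 0], [0, 0, 0], [0, 0, 0], [0, 0, 0], [0, 0, 0], [0, 0, 0]], gripper=[-1, -1, -1, -1, -1, -1, -1, -1])

```text
time: 24.1
tool_pos: [0.389, 0.4181, 0.3323]
ee_rot: [-3.138, -0.002, 2.782]
wrist_force: [-0.3, -0.7, -1.5]
width: 0.0284
finger_force: 29.8
```

play_rows(translation=[[0, 0, 0.2], [0, 0, 0.2], [0, 0, 0.15], [0, 0, 0.08], [0, 0, 0], [0, 0, 0]], twist=[[0, 0, 0], [0, 0, 0], [0, 0, 0], [0, 0, 0], [0, 0, 0], [0, 0, 0]], gripper=[-1, -1, -1, -1, -1, -1])

```text
time: 24.7
tool_pos: [0.3895, 0.4186, 0.3103]
ee_rot: [3.141, 0.0, 2.782]
wrist_force: [0.5, -0.4, -1.2]
width: 0.0279
finger_force: 29.8
```

```bash
python3 - <<'E'
from h import *
np.set_printoptions(precision=4,suppress=True)
p,r,o=state(); print(p,r.as_euler('xyz'),o["wrist_force"],o["width"],o["wrist_torque"])
E
```

```text
[0.3895 0.4186 0.3103] [3.1408 0.0004 2.7818] [ 0.4521 -0.3949 -1.1986] 0.027912110897545542 [ 0.0161 -0.0501  0.0292]
```

play_rows(translation=[[0, 0, 0.025], [0, 0, 0], [0, 0, 0], [0, 0, 0], [0, 0, 0], [0, 0, 0], [0, 0, 0], [0, 0, 0]], twist=[[0, 0, 0], [0, 0, 0], [0, 0, 0], [0, 0, 0], [0, 0, 0], [0, 0, 0], [0, 0, 0], [0, 0, 0]], gripper=[-1, -1, 0.2, 0.2, 0.2, 0.2, 0.2, 0.2])

```text
time: 25.5
tool_pos: [0.3894, 0.4185, 0.3089]
ee_rot: [3.141, 0.0, 2.782]
wrist_force: [-0.3, -1.2, 0.7]
width: 0.0564
finger_force: 0.0
```

play_rows(translation=[[0, 0, -0.3], [0, 0, -0.6], [0, 0, -0.7], [0, 0, -0.7], [0, 0, -0.4], [0, 0, 0]], twist=[[0, 0, 0], [0, 0, 0], [0, 0, 0], [0, 0, 0], [0, 0, 0], [0, 0, 0]], gripper=[0.5, 0.5, 0.5, 0.5, 0.5, 0.5])

```text
time: 26.1
tool_pos: [0.3895, 0.4187, 0.4215]
ee_rot: [3.135, 0.004, 2.782]
wrist_force: [-0.3, 0.3, 1.0]
width: 0.0706
finger_force: 0.0
```

```bash
python3 - <<'E'
from h import *
np.set_printoptions(precision=4,suppress=True)
p,r,o=state(); print(p,o["width"],o["joint_positions"])
im=robot.snapshot("side"); print([x["centre"] for x in robot.spot_point("rake_grip","side")])
# board outlines in rectified top image
t=robot.snapshot("top"); 
for n in("board_a_mid","board_wide_mid"): print(n,[(np.round(x["centre"],4),round(x["score"],2)) for c in("top","side") for x in robot.spot_point(n,c)])
a=rect("top",t,0.28,0.62,0.1,0.52,0.017,1250)
c=cv2.resize(im[100:270,260:420],(395,425),interpolation=2)
o=np.zeros((425,a.shape[1]+395,3),np.uint8); o[:,:a.shape[1]]=a; o[:,a.shape[1]:]=c
cv2.imwrite("pics/b1.png",o[:,:800,::-1]); print(o.shape,a.shape)
E
```

```text
[0.3895 0.4187 0.4215] 0.0706332559315974 [ 0.7223  0.1309  1.2898  0.0001  1.713  -0.4887]
[[0.3891, 0.4208, 0.1262]]
board_a_mid [(array([0.3878, 0.1896, 0.0101]), 0.73), (array([ 0.3599,  0.0693, -0.0023]), 0.65), (array([ 0.3342,  0.4997, -0.0016]), 0.27), (array([0.385 , 0.1922, 0.0067]), 0.51)]
board_wide_mid [(array([0.3925, 0.7653, 0.0091]), 0.76), (array([0.4055, 0.2845, 0.0062]), 0.56), (array([0.3936, 0.7632, 0.0089]), 0.98), (array([0.4033, 0.2817, 0.009 ]), 0.61)]Traceback (most recent call last):
  File "<stdin>", line 10, in <module>
ValueError: could not broadcast input array from shape (424,525,3) into shape (425,525,3)
```

```bash
python3 - <<'E'
import numpy as np
D=[(.088,1.3722,.5499,.4035),(.107,1.349,.5589,.405),(.17107,1.46837,.57101,.30887),(.3059,1.2517,.6389,.3353),(.1309,1.2898,.5718,.4215)]
A=[];b=[]
for q2,q3,r,z in D:
    s=q2+q3
    A+= [[1,0,np.sin(q2),np.sin(s),np.cos(s)],[0,1,np.cos(q2),np.cos(s),-np.sin(s)]]; b+=[r,z]
x,res,rk,sv=np.linalg.lstsq(np.array(A),np.array(b),rcond=None); print(x,res,sv,np.array(A)@x-b)
E
```

```text
[0.00284863 0.00421087 0.44896852 0.49974481 0.10367307] [1.01823134e-06] [3.86909942 3.15972249 0.12797895 0.12709748 0.11700896] [ 5.40985627e-04  5.97768980e-05  2.27369420e-04 -1.36028429e-04
 -2.73419565e-04  4.95862963e-05  2.25543470e-04 -3.28175259e-05
 -7.20478952e-04  5.94827610e-05]
```

```bash
cat >> h.py <<'E'
XB=-.0028
TIP=.199
def lie(c,yaw):  # underside-centre pose of a lying board
    return np.array([c[0],c[1],0]),R.from_euler('z',yaw,degrees=True)
def grasp(c,yaw,off,al,ztip=.006):
    u=np.array([np.cos(np.radians(yaw)),np.sin(np.radians(yaw)),0])
    tR=toolR(yaw+90,al,yaw+180); tip=np.array([c[0],c[1],0])+off*u; tip[2]=ztip
    return tip-TIP*tR.as_matrix()[:,2],tR
def lean(y,L,t,dth=0,dx=0,dz=0,XB=XB):
    f=lambda a:t*np.cos(a)+L*np.sin(a)-.06
    from scipy.optimize import brentq
    th=brentq(f,0,1)+np.radians(dth); s,c=np.sin(th),np.cos(th)
    Rb=R.from_matrix(np.array([[s,0,-c],[0,1,0],[c,0,s]]))
    org=np.array([t*c+XB+dx+L/2*s,y,.008+dz+L/2*c])
    return fw(org),R.from_euler('z',FY,degrees=True)*Rb,np.degrees(th)
def place(bg,tg,bl):
    """tool pose for board pose bl, given board pose bg and tool pose tg at the grasp"""
    rel_p=bg[1].inv().apply(tg[0]-bg[0]); rel_R=bg[1].inv()*tg[1]
    return bl[0]+bl[1].apply(rel_p),bl[1]*rel_R
def go(tp,tR,n):
    a,b=delta(tp,tR); print("shift",np.round(a,3),"twist",np.round(b,3)); 
    # row-wise plan (tool axes change along the way): straight line + slerp in n equal rows
    p,r,o=state(); rv=(tR*r.inv()).as_rotvec(); cr=r; 
    sh=np.array(tp)-p; out=[]
    for i in range(n):
        out.append(np.round(cr.inv().apply(sh/n)/.04,3)); cr=R.from_rotvec(rv/n)*cr
    print("rows",[list(map(float,x)) for x in out]," twist each",np.round((r.inv().apply(rv))/n/.1,3))
E
python3 - <<'E'
from h import *
np.set_printoptions(precision=4,suppress=True)
c=(.404,.282);yaw=-18
g=grasp(c,yaw,.028,28); pre=(g[0]-.1*g[1].as_matrix()[:,2],g[1])
print("grasp",g[0],"pre",pre[0])
bl=lean(.0,.120,.018,-2,.001,.003); f=place(lie(c,yaw),g,bl); print("final",f[0],f[1].as_matrix()[:,1:].T,bl[2])
go(*pre,8)
E
```

```text
grasp [0.5195 0.2445 0.1817] pre [0.5641 0.23   0.27  ]
final [0.4245 0.186  0.2419] [[ 0.3535  0.9354  0.    ]
 [ 0.6367 -0.2406 -0.7326]] 19.103921793445036
shift [-5.753 -2.864  3.634] twist [ 0.089  4.873 -0.453]
rows [[-0.719, -0.358, 0.454], [-0.743, -0.362, 0.41], [-0.765, -0.366, 0.365], [-0.784, -0.37, 0.318], [-0.8, -0.374, 0.27], [-0.812, -0.378, 0.221], [-0.822, -0.382, 0.172], [-0.829, -0.387, 0.122]]  twist each [ 0.011  0.609 -0.057]
```

play_rows(translation=[[-0.72, -0.36, 0.45], [-0.74, -0.36, 0.41], [-0.765, -0.37, 0.365], [-0.78, -0.37, 0.32], [-0.8, -0.375, 0.27], [-0.81, -0.38, 0.22], [-0.82, -0.38, 0.17], [-0.83, -0.39, 0.12]], twist=[[0.01, 0.61, -0.057], [0.01, 0.61, -0.057], [0.01, 0.61, -0.057], [0.01, 0.61, -0.057], [0.01, 0.61, -0.057], [0.01, 0.61, -0.057], [0.01, 0.61, -0.057], [0.01, 0.61, -0.057]], gripper=[0.65, 0.65, 0.65, 0.65, 0.65, 0.65, 0.65, 0.65])

```text
time: 27.25
tool_pos: [0.5647, 0.229, 0.2703]
ee_rot: [3.138, -0.491, 2.829]
wrist_force: [-0.1, 0.1, 0.7]
width: 0.0776
finger_force: 0.0
```

```bash
python3 - <<'E'
from h import *
np.set_printoptions(precision=4,suppress=True)
im=robot.snapshot("side"); p,r,o=state(); print(p,r.as_matrix()[:,1:].T,o["width"],o["joint_positions"])
for n in("board_wide_mid","board_a_mid"): print(n,[(np.round(x["centre"],4),round(x["score"],2)) for x in robot.spot_point(n,"side")])
cv2.imwrite("pics/b1.png",cv2.resize(im[110:260,240:420][:,:,::-1],None,fx=4,fy=4,interpolation=2))
go(*grasp((.404,.282),-18,.028,28),4)
q=o["joint_positions"]; s=q[1]+q[2]; r_=np.hypot(*p[:2]); wr=.00285+.449*np.sin(q[1])+.49974*np.sin(s)+.10367*np.cos(s); wz=.0042+.449*np.cos(q[1])+.49974*np.cos(s)-.10367*np.sin(s)
print(wr,wz,r_,p[2])
E
```

```text
[0.5671 0.2249 0.2652] [[ 0.3139  0.9494 -0.0032]
 [-0.4521  0.1465 -0.8799]] 0.07735206371819635 [ 0.2238  0.4176  1.283   0.257   1.866  -1.0051]
board_wide_mid [(array([0.3922, 0.7675, 0.0111]), 0.6), (array([0.4047, 0.2798, 0.0114]), 0.51)]
board_a_mid [(array([ 0.3883,  0.1909, -0.002 ]), 0.52), (array([0.3877, 0.1927, 0.0082]), 0.5)]
shift [0.037 0.028 2.479] twist [ 0.017 -0.04  -0.03 ]
rows [[0.009, 0.007, 0.62], [0.01, 0.007, 0.62], [0.01, 0.008, 0.62], [0.011, 0.008, 0.62]]  twist each [ 0.004 -0.01  -0.008]
0.667060208687136 0.24713059603391974 0.6100248809924745 0.26522423332039513
```

View pics/b1.png

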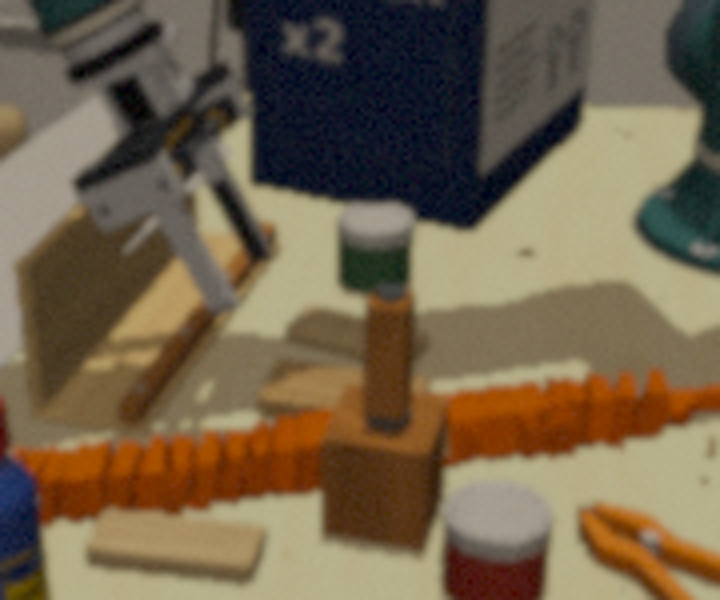

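The rake hangs properly in its holder at crop (388,360), and the gripper is tilted over the wide board as planned. Next I'll check joint limits for the leaning poses with a fitted kinematic model.

```bash
cat >> h.py <<'E'
from scipy.optimize import least_squares
KX=[.00285,.0042,.449,.49974,.10367,.15]
def fk(q):
    a,c,L1,L2,e,d=KX; s=q[1]+q[2]; r=a+L1*np.sin(q[1])+L2*np.sin(s)+e*np.cos(s); z=c+d+L1*np.cos(q[1])+L2*np.cos(s)-e*np.sin(s)
    Rm=R.from_euler('z',q[0])*R.from_euler('y',s)*R.from_euler('z',q[3])*R.from_euler('y',q[4])*R.from_euler('z',q[5]+KZ)
    return np.array([r*np.cos(q[0]),r*np.sin(q[0]),z])+d*Rm.as_matrix()[:,2],Rm
KZ=np.pi
LO=np.array([-3.1,-.76,.27,-1.08,.17,-2.57]);HI=np.array([3.1,2.03,2.55,4.22,2.65,2.57])
def ik(p,Rt,q0):
    def f(q):
        P,Q=fk(q); return np.r_[(P-p)*10,(Q.inv()*Rt).as_rotvec()]
    s=least_squares(f,np.clip(q0,LO+.01,HI-.01),bounds=(LO,HI)); return s.x,np.abs(s.fun).max()
E
python3 - <<'E'
from h import *
import h
np.set_printoptions(precision=3,suppress=True)
p,r,o=state(); q=np.array(o["joint_positions"]); P,Q=fk(q); print(p,P,(Q.inv()*r).as_rotvec())
c=(.404,.282);yaw=-18
for al in(20,28,35):
  g=grasp(c,yaw,.028,al)
  print(al,"grasp",ik(*g,q))
  for y in(.1,.05,0,-.05,-.09):
    f=place(lie(c,yaw),g,lean(y,.12,.018,-2,.001,.003)); print(al,y,*ik(*f,np.array([.4,0,2.1,-.5,.5,-.8])))
E
```

```text
[0.565 0.228 0.268] [0.581 0.174 0.268] [ 0.     0.    -1.571]
20 grasp (array([ 0.41 ,  0.325,  1.544,  0.229,  1.54 , -2.455]), np.float64(9.537825269162468e-10))
20 0.1 [ 0.777  0.091  1.868 -0.992  1.    -1.513] 1.21047963319576e-12
20 0.05 [ 0.727 -0.006  1.969 -0.996  0.959 -1.538] 1.9167063769476296e-12
20 0 [ 0.666 -0.107  2.064 -0.993  0.915 -1.583] 1.6180355666417508e-12
20 -0.05 [ 0.589 -0.213  2.152 -0.978  0.865 -1.653] 1.0588752097362429e-14
20 -0.09 [ 0.513 -0.3    2.216 -0.951  0.82  -1.733] 9.645062526431045e-16
28 grasp (array([ 0.363,  0.413,  1.468,  0.3  ,  1.65 , -2.5  ]), np.float64(1.267238050606245e-11))
28 0.1 [ 0.714  0.076  1.802 -0.784  1.012 -1.72 ] 8.133771434160053e-14
28 0.05 [ 0.66  -0.019  1.9   -0.778  0.974 -1.761] 6.319250678288312e-13
28 0 [ 0.594 -0.116  1.99  -0.763  0.935 -1.822] 1.3759833550341938e-11
28 -0.05 [ 0.513 -0.214  2.072 -0.734  0.894 -1.908] 5.991091650558998e-10
28 -0.09 [ 0.435 -0.293  2.132 -0.697  0.859 -1.999] 2.220446049250313e-15
35 grasp (array([ 0.328,  0.493,  1.402,  0.356,  1.745, -2.527]), np.float64(4.97798900746249e-08))
35 0.1 [ 0.656  0.081  1.737 -0.612  1.05  -1.887] 2.1352919085670935e-10
35 0.05 [ 0.598 -0.01   1.831 -0.6    1.016 -1.938] 5.551115123125783e-16
35 0 [ 0.529 -0.102  1.918 -0.58   0.983 -2.007] 1.6653345369377348e-15
35 -0.05 [ 0.446 -0.193  1.996 -0.548  0.951 -2.098] 3.488841160415034e-13
35 -0.09 [ 0.368 -0.264  2.052 -0.511  0.925 -2.19 ] 8.326504069566808e-11
```

```bash
cat >> h.py <<'E'
KZ=np.pi/2; KB=.057
def fk(q,K=None):
    a,c,L1,L2,e,d,b=K if K is not None else KX; s=q[1]+q[2]; r=a+L1*np.sin(q[1])+L2*np.sin(s)+e*np.cos(s); z=c+L1*np.cos(q[1])+L2*np.cos(s)-e*np.sin(s)
    Rm=R.from_euler('z',q[0])*R.from_euler('y',s)*R.from_euler('z',q[3])*R.from_euler('y',q[4])*R.from_euler('z',q[5]+KZ)
    return np.array([r*np.cos(q[0])-b*np.sin(q[0]),r*np.sin(q[0])+b*np.cos(q[0]),z])+d*Rm.as_matrix()[:,2],Rm
DATA=[([1.2119,.088,1.3722,0,1.6836,-.1031],[.1391,.532,.4035]),([.714,.107,1.349,.001,1.686,-.498],[.383,.407,.405]),([.72,.17107,1.46837,0,1.5018,-.4888],[.38985,.41723,.30887]),
([.368,.3059,1.2517,.0002,1.5831,-.8414],[.5734,.2818,.3353]),([.7223,.1309,1.2898,.0001,1.713,-.4887],[.3895,.4187,.4215])]
E
python3 - <<'E'
from h import *
import h
np.set_printoptions(precision=4,suppress=True)
p,r,o=state(); q=np.array(o["joint_positions"]); D=DATA+[(list(q),list(p))]; print(q,p)
f=lambda K:np.concatenate([fk(np.array(a),K)[0]-b for a,b in D])
s=least_squares(f,[.0,.15,.45,.5,.0,.15,.057],x_scale=.1); print(s.x,np.abs(s.fun).max())
f2=lambda K:f([0,K[0],K[1],K[2],0,K[3],K[4]]); s2=least_squares(f2,[.15,.45,.5,.15,.057]); print(s2.x,np.abs(s2.fun).max())
KK=list(s2.x); open("h.py","a").write(f"\nDATA.append(({list(map(float,q))},{list(map(float,p))}))\nKX=[0,{KK[0]},{KK[1]},{KK[2]},0,{KK[3]},{KK[4]}]\n")
h.KX=[0,KK[0],KK[1],KK[2],0,KK[3],KK[4]]
c=(.404,.282);yaw=-18
for al in(20,28):
  g=grasp(c,yaw,.028,al)
  print(al,"grasp",ik(*g,q))
  for y in(.1,0,-.09):
    F=place(lie(c,yaw),g,lean(y,.12,.018,-2,.001,.003)); print(al,y,*ik(*F,np.array([.4,0,2.1,-.5,.5,-.8])))
E
```

```text
[ 0.2295  0.4121  1.2836  0.2602  1.866  -1.001 ] [0.5649 0.2283 0.2684]
[-0.0002  0.1527  0.4487  0.5     0.1006  0.1513  0.0566] 0.00013010562837201256
[0.1197 0.3852 0.5163 0.1572 0.0564] 0.009529751964001187
20 grasp (array([ 0.3123,  0.2596,  1.6086,  0.2019,  1.5603, -0.9757]), np.float64(4.580788526276079e-11))
20 0.1 [ 0.666  -0.0549  1.9892 -0.9786  0.9281 -0.0363] 2.7755575615628914e-15
20 0 [ 0.5278 -0.3095  2.2073 -0.9398  0.8424 -0.1712] 1.0330243604972365e-12
20 -0.09 [ 0.3387 -0.5594  2.3756 -0.8187  0.754  -0.4206] 6.054221013407356e-11
28 grasp (array([ 0.27  ,  0.3619,  1.5228,  0.2632,  1.6708, -1.0156]), np.float64(5.630773625142638e-13))
28 0.1 [ 0.6051 -0.0477  1.908  -0.758   0.9523 -0.2539] 3.5947706963912463e-10
28 0 [ 0.4605 -0.2869  2.1165 -0.7018  0.8821 -0.4105] 1.1102230246251565e-15
28 -0.09 [ 0.2705 -0.5081  2.2722 -0.5801  0.8234 -0.6595] 4.28129753871076e-14
```

```bash
cat >> h.py <<'E'
KX=[-.0002,.1527,.4487,.5,.1006,.1513,.0566]
E
python3 - <<'E'
from h import *
np.set_printoptions(precision=3,suppress=True)
g=grasp((.404,.281),-18,.028,28); go(*g,4)
for y in(.13,.045,-.045): print(ik(*place(lie((.404,.281),-18),g,lean(y,.12,.018,-2,.001,.003)),np.array([.4,0,2.1,-.5,.5,-.8])))
E
```

```text
shift [0.03  0.005 2.475] twist [ 0.017 -0.04  -0.03 ]
rows [[0.007, 0.001, 0.619], [0.008, 0.001, 0.619], [0.009, 0.002, 0.619], [0.009, 0.002, 0.619]]  twist each [ 0.004 -0.01  -0.008]
(array([ 0.632,  0.129,  1.744, -0.769,  0.961, -0.22 ]), np.float64(6.313261025070459e-10))
(array([ 0.525, -0.033,  1.914, -0.75 ,  0.885, -0.307]), np.float64(3.431559203459499e-11))
(array([ 0.366, -0.212,  2.071, -0.682,  0.801, -0.479]), np.float64(1.8873791418627657e-15))
```

play_rows(translation=[[0.01, 0, 0.62], [0.01, 0, 0.62], [0.01, 0, 0.62], [0.01, 0, 0.4], [0, 0, 0.2], [0, 0, 0], [0, 0, 0], [0, 0, 0]], twist=[[0, -0.01, -0.01], [0, -0.01, -0.01], [0, -0.01, -0.01], [0, -0.01, 0], [0, 0, 0], [0, 0, 0], [0, 0, 0], [0, 0, 0]], gripper=[0.65, 0.65, 0.65, 0.65, 0.65, 0.65, -1, -1])

```text
time: 28.2
tool_pos: [0.5197, 0.2453, 0.1869]
ee_rot: [3.135, -0.482, 2.833]
wrist_force: [-0.1, -0.0, -0.7]
width: 0.0649
finger_force: 0.4
```

play_rows(translation=[[0, 0, 0], [0, 0, 0], [0, 0, 0], [0, 0, 0], [0, 0, 0]], twist=[[0, 0, 0], [0, 0, 0], [0, 0, 0], [0, 0, 0], [0, 0, 0]], gripper=[-1, -1, -1, -1, -1])

```text
time: 28.7
tool_pos: [0.5197, 0.245, 0.1867]
ee_rot: [3.135, -0.482, 2.833]
wrist_force: [1.7, -0.3, 5.4]
width: 0.0598
finger_force: 30.0
```

```bash
python3 - <<'E'
from h import *
np.set_printoptions(precision=4,suppress=True)
p,r,o=state(); tz=r.as_matrix()[:,2]; print(p,p+TIP*tz,r.as_matrix()[:,1:].T,o["width"],o["finger_force"],o["wrist_force"])
E
```

```text
[0.5197 0.245  0.1867] [0.4322 0.2743 0.0104] [[ 0.3067  0.9518  0.006 ]
 [-0.4397  0.1473 -0.886 ]] 0.05978446060426217 30.016033351421356 [ 1.6707 -0.3313  5.3614]
```

play_rows(translation=[[0, 0, 0], [0, 0, 0], [0, 0, 0], [0, 0, 0.06], [0, 0, 0.06], [0, 0, 0], [0, 0, 0], [0, 0, 0]], twist=[[0, 0, 0], [0, 0, 0], [0, 0, 0], [0, 0, 0], [0, 0, 0], [0, 0, 0], [0, 0, 0], [0, 0, 0]], gripper=[0.5, 0.5, 0.5, 0.5, 0.5, 0.5, -1, -1])

```text
time: 29.5
tool_pos: [0.5169, 0.2458, 0.1812]
ee_rot: [3.136, -0.484, 2.833]
wrist_force: [-0.0, -0.0, -0.6]
width: 0.0594
finger_force: 30.0
```

play_rows(translation=[[0, 0, 0], [0, 0, 0], [0, 0, 0], [0, 0, 0], [0, 0, 0]], twist=[[0, 0, 0], [0, 0, 0], [0, 0, 0], [0, 0, 0], [0, 0, 0]], gripper=[-1, -1, -1, -1, -1])

```text
time: 30.0
tool_pos: [0.5169, 0.2457, 0.1812]
ee_rot: [3.136, -0.484, 2.833]
wrist_force: [0.8, -0.1, -1.0]
width: 0.0602
finger_force: 30.0
```

```bash
python3 - <<'E'
from h import *
np.set_printoptions(precision=4,suppress=True)
p,r,o=state(); tz=r.as_matrix()[:,2]; print(p,p+TIP*tz,r.as_matrix()[:,1:].T,o["width"],o["finger_force"],o["wrist_force"])
E
```

```text
[0.5169 0.2457 0.1812] [0.429  0.2749 0.0051] [[ 0.3064  0.9519  0.0046]
 [-0.4417  0.1465 -0.8851]] 0.06023010534632953 29.997616427066063 [ 0.76   -0.0607 -1.0379]
```

```bash
cat >> h.py <<'E'
import json
def save_grasp(c,yaw):
    p,r,o=state(); json.dump([list(c),yaw,list(p),list(r.as_quat())],open("grasp.json","w"))
def final(y,L,t,**k):
    c,yaw,p,q=json.load(open("grasp.json")); return place(lie(c,yaw),(np.array(p),R.from_quat(q)),lean(y,L,t,**k))
def rows(p,r,tp,tR,n):
    rv=(tR*r.inv()).as_rotvec(); sh=np.array(tp)-p; cr=r; out=[]
    for i in range(n):
        out.append([float(v) for v in np.round(cr.inv().apply(sh/n)/.04,2)]); cr=R.from_rotvec(rv/n)*cr
    print("rows",out,"twist",np.round(r.inv().apply(rv)/n/.1,3))
E
python3 - <<'E'
from h import *
np.set_printoptions(precision=3,suppress=True)
u=np.array([np.cos(np.radians(-17.84)),np.sin(np.radians(-17.84))])
c=np.array([.429,.2749])-.0257*u; print(c); save_grasp(c,-17.84)
p,r,o=state(); up=p+[0,0,.12]; rows(p,r,up,r,4)
f=final(.045,.12,.018,dth=-4,dx=.003,dz=.05); print(f[0],f[1].as_matrix()[:,2]); rows(up,r,*f,16); 
d=final(.045,.12,.018,dth=-4,dx=.003,dz=.006); rows(*f,*d,4)
E
```

```text
[0.405 0.283]
rows [[0.35, 0.0, -0.66], [0.35, 0.0, -0.66], [0.35, 0.0, -0.66], [0.35, 0.0, -0.66]] twist [0. 0. 0.]
[0.434 0.23  0.282] [ 0.665 -0.247 -0.705]
rows [[0.09, -0.06, 0.08], [0.09, -0.06, 0.07], [0.1, -0.06, 0.07], [0.1, -0.06, 0.06], [0.11, -0.06, 0.05], [0.11, -0.07, 0.04], [0.11, -0.07, 0.03], [0.12, -0.07, 0.02], [0.12, -0.07, 0.01], [0.12, -0.07, 0.0], [0.12, -0.07, -0.01], [0.12, -0.07, -0.01], [0.11, -0.07, -0.02], [0.11, -0.07, -0.03], [0.11, -0.07, -0.04], [0.11, -0.07, -0.05]] twist [ 0.007 -0.795  0.03 ]
rows [[0.2, -0.0, 0.19], [0.2, -0.0, 0.19], [0.2, -0.0, 0.19], [0.2, -0.0, 0.19]] twist [0. 0. 0.]
```

play_rows(translation=[[0.2, 0, -0.4], [0.35, 0, -0.66], [0.4, 0, -0.75], [0.35, 0, -0.66], [0.1, 0, -0.17], [0, 0, 0]], twist=[[0, 0, 0], [0, 0, 0], [0, 0, 0], [0, 0, 0], [0, 0, 0], [0, 0, 0]], gripper=[-1, -1, -1, -1, -1, -1])

```text
time: 30.6
tool_pos: [0.5166, 0.2454, 0.302]
ee_rot: [3.134, -0.481, 2.834]
wrist_force: [-0.6, 0.1, -0.8]
width: 0.0595
finger_force: 30.0
```

play_rows(translation=[[0.09, -0.06, 0.08], [0.09, -0.06, 0.07], [0.1, -0.06, 0.07], [0.1, -0.06, 0.06], [0.11, -0.06, 0.05], [0.11, -0.07, 0.04], [0.11, -0.07, 0.03], [0.12, -0.07, 0.02]], twist=[[0.01, -0.8, 0.03], [0.01, -0.8, 0.03], [0.01, -0.8, 0.03], [0.01, -0.8, 0.03], [0.01, -0.8, 0.03], [0.01, -0.8, 0.03], [0.01, -0.8, 0.03], [0.01, -0.8, 0.03]], gripper=[-1, -1, -1, -1, -1, -1, -1, -1])

```text
time: 31.4
tool_pos: [0.4744, 0.2371, 0.2879]
ee_rot: [-3.131, 0.155, 2.81]
wrist_force: [-0.1, -0.3, -1.5]
width: 0.0596
finger_force: 30.0
```

play_rows(translation=[[0.12, -0.07, 0.01], [0.12, -0.07, 0], [0.12, -0.07, -0.01], [0.12, -0.07, -0.01], [0.11, -0.07, -0.02], [0.11, -0.07, -0.03], [0.11, -0.07, -0.04], [0.11, -0.07, -0.05]], twist=[[0.01, -0.8, 0.03], [0.01, -0.8, 0.03], [0.01, -0.8, 0.03], [0.01, -0.8, 0.03], [0.01, -0.8, 0.03], [0, -0.8, 0.03], [0, -0.8, 0.03], [0, -0.8, 0.03]], gripper=[-1, -1, -1, -1, -1, -1, -1, -1])

```text
time: 32.2
tool_pos: [0.4323, 0.2282, 0.2778]
ee_rot: [-3.135, 0.795, 2.791]
wrist_force: [0.8, -0.8, -0.9]
width: 0.0598
finger_force: 30.0
```

```bash
python3 - <<'E'
from h import *
np.set_printoptions(precision=4,suppress=True)
im=robot.snapshot("side"); p,r,o=state(); print(p,r.as_matrix()[:,1:].T,o["width"],o["wrist_force"],o["joint_positions"])
d=final(.045,.12,.018,dth=-4,dx=.003,dz=.05); go(*d,1)
d=final(.045,.12,.018,dth=-4,dx=.003,dz=.006); go(*d,4)
cv2.imwrite("pics/b2.png",cv2.resize(im[100:230,220:380][:,:,::-1],None,fx=4,fy=4,interpolation=2))
E
```

```text
[0.4313 0.2281 0.2767] [[ 0.3476  0.9376 -0.0061]
 [ 0.6685 -0.2524 -0.6996]] 0.05989476000722531 [-1.2798 -0.3303 -0.6038] [ 0.545  -0.0915  1.9033 -0.7751  0.9334 -0.3229]
shift [-0.13   0.06  -0.048] twist [-0.039  0.077  0.067]
rows [[-0.13, 0.06, -0.048]]  twist each [-0.039  0.077  0.067]
shift [0.656 0.067 0.721] twist [-0.039  0.077  0.067]
rows [[0.164, 0.017, 0.18], [0.164, 0.016, 0.181], [0.163, 0.016, 0.181], [0.163, 0.015, 0.181]]  twist each [-0.01   0.019  0.017]
```

View pics/b2.png

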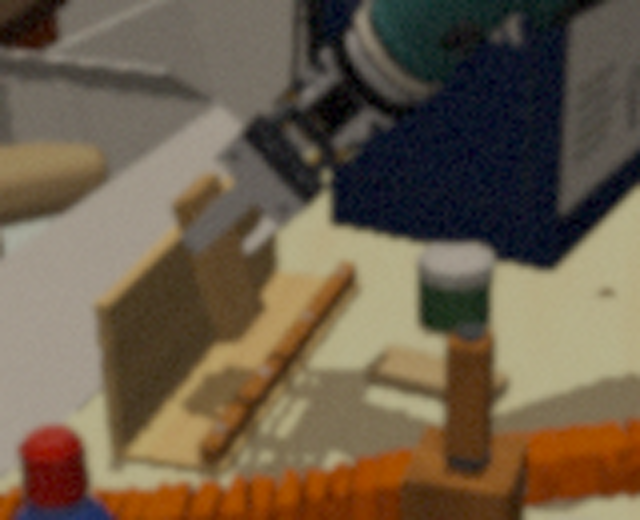

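The board is held upright over the trough, with its foot at crop (235,330) above the plate and its top at (200,190) clear of the wall. I'll lower it.

play_rows(translation=[[-0.13, 0.06, -0.05], [0, 0, 0], [0.2, 0, 0.19], [0.2, 0, 0.19], [0.2, 0, 0.19], [0.15, 0, 0.14], [0, 0, 0], [0, 0, 0]], twist=[[-0.04, 0.08, 0.07], [0, 0, 0], [0, 0, 0], [0, 0, 0], [0, 0, 0], [0, 0, 0], [0, 0, 0], [0, 0, 0]], gripper=[-1, -1, -1, -1, -1, -1, -1, -1])

```text
time: 33.05
tool_pos: [0.4354, 0.2307, 0.2443]
ee_rot: [3.133, 0.788, 2.777]
wrist_force: [0.2, -0.5, -0.1]
width: 0.0598
finger_force: 30.0
```

```bash
python3 - <<'E'
from h import *
np.set_printoptions(precision=4,suppress=True)
im=robot.snapshot("side"); p,r,o=state(); print(p,r.as_matrix()[:,1:].T,o["width"],o["wrist_force"])
for dz in(.006,0): go(*final(.045,.12,.018,dth=-4,dx=.003,dz=dz),2)
E
```

```text
[0.4356 0.2308 0.2449] [[ 0.3504  0.9366  0.0072]
 [ 0.6661 -0.2438 -0.7049]] 0.059941036880471685 [-0.3947 -0.3531 -0.5022]
shift [ 0.141 -0.043  0.111] twist [ 0.033  0.002 -0.049]
rows [[0.071, -0.021, 0.055], [0.071, -0.021, 0.055]]  twist each [ 0.017  0.001 -0.024]
shift [ 0.248 -0.044  0.217] twist [ 0.033  0.002 -0.049]
rows [[0.124, -0.022, 0.108], [0.124, -0.022, 0.108]]  twist each [ 0.017  0.001 -0.024]
```

play_rows(translation=[[0.09, -0.02, 0.08], [0.07, -0.02, 0.06], [0.05, 0, 0.04], [0.03, 0, 0.02], [0, 0, 0]], twist=[[0.03, 0, -0.05], [0, 0, 0], [0, 0, 0], [0, 0, 0], [0, 0, 0]], gripper=[-1, -1, -1, -1, -1])

```text
time: 33.6
tool_pos: [0.4338, 0.2296, 0.232]
ee_rot: [3.14, 0.788, 2.784]
wrist_force: [-0.2, 0.7, -0.7]
width: 0.0597
finger_force: 30.0
```

```bash
python3 - <<'E'
from h import *
np.set_printoptions(precision=4,suppress=True)
p,r,o=state(); print(p,o["width"],o["wrist_force"]); go(*final(.045,.12,.018,dth=-4,dx=.003,dz=-.001),2)
im=robot.snapshot("side"); p,r,o=state(); print(p,o["wrist_force"])
cv2.imwrite("pics/b3.png",cv2.resize(im[130:220,230:330][:,:,::-1],None,fx=6,fy=6,interpolation=2))
E
```

```text
[0.4338 0.2296 0.232 ] 0.05969453308619974 [-0.1671  0.7224 -0.7379]
shift [0.013 0.003 0.03 ] twist [-0.002 -0.004  0.004]
rows [[0.006, 0.001, 0.015], [0.006, 0.001, 0.015]]  twist each [-0.001 -0.002  0.002]
[0.4338 0.2297 0.2322] [-0.1677 -0.0951 -0.3731]
```

View pics/b3.png

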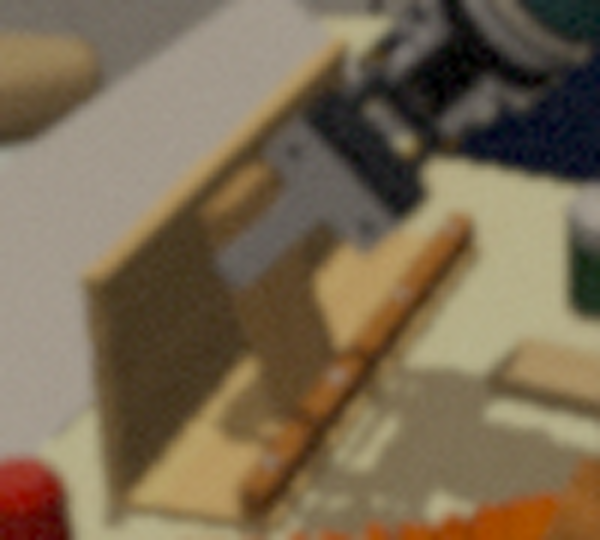

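play_rows(translation=[[0.02, 0, 0.02], [0.02, 0, 0.02], [0, 0, 0]], twist=[[0, 0, 0], [0, 0, 0], [0, 0, 0]], gripper=[-1, -1, -1])

```text
time: 33.95
tool_pos: [0.4342, 0.2297, 0.2308]
ee_rot: [3.139, 0.79, 2.783]
wrist_force: [-0.7, -0.2, 2.1]
width: 0.0596
finger_force: 30.0
```

play_rows(translation=[[0.02, 0, 0.02], [0.01, 0, 0.01], [0, 0, 0]], twist=[[0, 0, 0], [0, 0, 0], [0, 0, 0]], gripper=[-1, -1, -1])

```text
time: 34.25
tool_pos: [0.4346, 0.2297, 0.2302]
ee_rot: [3.139, 0.792, 2.783]
wrist_force: [-1.1, -1.0, 6.1]
width: 0.0598
finger_force: 30.0
```

play_rows(translation=[[0.035, 0, -0.035], [0.03, 0, -0.03], [0, 0, 0]], twist=[[0, 0, 0], [0, 0, 0], [0, 0, 0]], gripper=[-1, -1, -1])

```text
time: 34.55
tool_pos: [0.4315, 0.231, 0.2304]
ee_rot: [3.138, 0.793, 2.783]
wrist_force: [2.8, -2.3, 6.4]
width: 0.0599
finger_force: 30.0
```

play_rows(translation=[[0.02, 0, -0.02], [0.02, 0, -0.02], [0, 0, 0]], twist=[[0, 0, 0], [0, 0, 0], [0, 0, 0]], gripper=[-1, -1, -1])

```text
time: 34.85
tool_pos: [0.4296, 0.2317, 0.2304]
ee_rot: [3.138, 0.793, 2.783]
wrist_force: [3.8, -2.1, 5.9]
width: 0.0595
finger_force: 30.0
```

```bash
python3 - <<'E'
from h import *
np.set_printoptions(precision=4,suppress=True)
robot.snapshot("side"); p,r,o=state(); f=R.from_euler('z',-FY,degrees=True).apply(o["wrist_force"]); print(p,wf(p),f,o["wrist_torque"])
print(wf(final(.045,.12,.018,dth=-4,dx=.0,dz=-.001)[0]))
E
```

```text
[0.4296 0.2318 0.2304] [-0.1085  0.0446  0.2304] [ 3.9507 -0.9813  5.6157] [-0.7379 -1.0968 -0.2001]
[-0.1063  0.0442  0.2307]
```

play_rows(translation=[[0.02, 0, -0.02], [0.02, 0, -0.02], [0, 0, 0]], twist=[[0, 0, 0], [0, 0, 0], [0, 0, 0]], gripper=[-1, -1, -1])

```text
time: 35.2
tool_pos: [0.4275, 0.2325, 0.2304]
ee_rot: [3.138, 0.793, 2.783]
wrist_force: [3.8, -3.6, 5.6]
width: 0.0596
finger_force: 30.0
```

```bash
python3 - <<'E'
from h import *
np.set_printoptions(precision=4,suppress=True)
robot.snapshot("side"); p,r,o=state(); f=R.from_euler('z',-FY,degrees=True).apply(o["wrist_force"]); print(p,wf(p),f,o["wrist_torque"])
im=robot.snapshot("side"); cv2.imwrite("pics/b4.png",cv2.resize(im[130:220,230:330][:,:,::-1],None,fx=6,fy=6,interpolation=2))
E
```

```text
[0.4275 0.2326 0.2304] [-0.1107  0.0446  0.2304] [ 4.0879 -1.163   5.2309] [-0.7045 -1.1236 -0.2585]
```

play_rows(translation=[[0, 0, 0], [0, 0, 0], [0, 0, 0], [0, 0, 0], [0, 0, -0.3], [0, 0, -0.6], [0, 0, -0.8], [0, 0, -0.8]], twist=[[0, 0, 0], [0, 0, 0], [0, 0, 0], [0, 0, 0], [0, 0, 0], [0, 0, 0], [0, 0, 0], [0, 0, 0]], gripper=[0.55, 0.55, 0.55, 0.55, 0.55, 0.55, 0.55, 0.55])

```text
time: 36.1
tool_pos: [0.3585, 0.2573, 0.2996]
ee_rot: [3.14, 0.787, 2.783]
wrist_force: [-0.1, 1.3, 1.2]
width: 0.0729
finger_force: 0.0
```

```bash
python3 - <<'E'
from h import *
np.set_printoptions(precision=4,suppress=True)
p,r,o=state(); print(p,o["width"])
im=robot.snapshot("side"); 
for c in("side",): print([(wf(x["centre"]),round(x["score"],2)) for x in robot.spot_point("board_wide_mid",c)],[(np.round(x["centre"],3),round(x["score"],2)) for x in robot.spot_point("board_a_mid",c)])
t=robot.snapshot("top"); print([(wf(x["centre"]),round(x["score"],2)) for x in robot.spot_point("board_wide_mid","top")],[(np.round(x["centre"],3),round(x["score"],2)) for x in robot.spot_point("board_a_mid","top")])
a=cv2.resize(im[130:220,230:320],None,fx=4.4,fy=4.4,interpolation=2)
b=cv2.resize(rect("top",t,0.28,0.68,0.08,0.52,0.017,900),(396,396))
cv2.imwrite("pics/b5.png",np.hstack([a,b])[:,:,::-1])
E
```

```text
[0.3585 0.2573 0.2996] 0.07293197532161841
[(array([-0.3342,  0.5306,  0.008 ]), 0.94), (array([0.0285, 0.0455, 0.0653]), 0.93), (array([-0.1135, -0.1272, -0.0014]), 0.55), (array([-0.2973,  0.2557, -0.0001]), 0.24)] [(array([0.387, 0.191, 0.007]), 0.77), (array([ 0.387,  0.19 , -0.   ]), 0.36)]
[(array([-0.3332,  0.5288,  0.0105]), 0.76), (array([0.0312, 0.0476, 0.0643]), 0.56)] [(array([0.389, 0.19 , 0.01 ]), 0.53)]
```

View pics/b5.png

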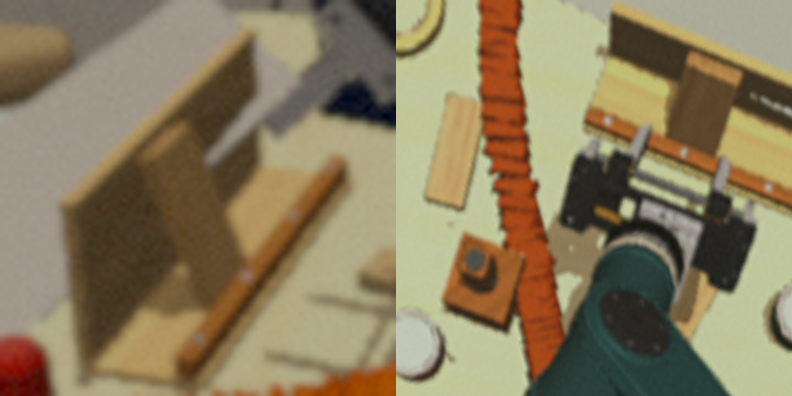

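The wide board leans on the wall with its foot behind the batten, square. The left crop shows its top edge at (165,140) and foot at (215,300). Board b lies at (452,150) in the right crop, unmoved. Next is board a.

```bash
python3 - <<'E'
from h import *
np.set_printoptions(precision=3,suppress=True)
c=(.3875,.1905);yaw=-32
g=grasp(c,yaw,.025,28,.005); pre=(g[0]-.12*g[1].as_matrix()[:,2],g[1]); p,r,o=state()
print(pre[0],ik(*pre,np.array(o["joint_positions"])),ik(*g,np.array(o["joint_positions"])))
rows(p,r,*pre,16)
for y in(-.045,): print(ik(*place(lie(c,yaw),g,lean(y,.11,.016,-4,.003,.05)),np.array([.4,0,2.1,-.5,.5,-.3])))
E
```

```text
[0.536 0.098 0.287] (array([ 0.006,  0.258,  1.447,  0.264,  1.85 , -0.986]), np.float64(1.6393865431840737e-11)) (array([ 0.061,  0.272,  1.66 ,  0.276,  1.617, -0.996]), np.float64(1.5958831478535276e-12))
rows [[-0.23, -0.14, 0.26], [-0.25, -0.13, 0.24], [-0.27, -0.13, 0.22], [-0.29, -0.12, 0.19], [-0.31, -0.12, 0.17], [-0.32, -0.12, 0.15], [-0.33, -0.11, 0.12], [-0.34, -0.11, 0.09], [-0.35, -0.1, 0.07], [-0.36, -0.1, 0.04], [-0.36, -0.09, 0.01], [-0.36, -0.09, -0.02], [-0.36, -0.08, -0.05], [-0.36, -0.08, -0.07], [-0.35, -0.07, -0.1], [-0.34, -0.07, -0.13]] twist [0.02  0.794 0.133]
(array([ 0.355, -0.255,  2.009, -0.596,  0.891, -0.591]), np.float64(2.573941060290963e-11))
```

play_rows(translation=[[-0.23, -0.14, 0.26], [-0.25, -0.13, 0.24], [-0.27, -0.13, 0.22], [-0.29, -0.12, 0.19], [-0.31, -0.12, 0.17], [-0.32, -0.12, 0.15], [-0.33, -0.11, 0.12], [-0.34, -0.11, 0.09]], twist=[[0.02, 0.79, 0.13], [0.02, 0.79, 0.13], [0.02, 0.79, 0.13], [0.02, 0.79, 0.13], [0.02, 0.79, 0.13], [0.02, 0.79, 0.13], [0.02, 0.79, 0.13], [0.02, 0.79, 0.13]], gripper=[0.5, 0.5, 0.5, 0.5, 0.5, 0.5, 0.5, 0.5])

```text
time: 37.2
tool_pos: [0.4484, 0.1765, 0.2916]
ee_rot: [3.109, 0.148, 2.679]
wrist_force: [-0.8, -0.2, -0.2]
width: 0.0706
finger_force: 0.0
```

play_rows(translation=[[-0.35, -0.1, 0.07], [-0.36, -0.1, 0.04], [-0.36, -0.09, 0.01], [-0.36, -0.09, -0.02], [-0.36, -0.08, -0.05], [-0.36, -0.08, -0.07], [-0.35, -0.07, -0.1], [-0.34, -0.07, -0.13]], twist=[[0.02, 0.79, 0.13], [0.02, 0.79, 0.13], [0.02, 0.79, 0.13], [0.02, 0.79, 0.13], [0.02, 0.79, 0.13], [0.02, 0.79, 0.13], [0.02, 0.79, 0.13], [0.02, 0.79, 0.13]], gripper=[0.5, 0.5, 0.5, 0.5, 0.5, 0.5, 0.5, 0.5])

```text
time: 38.0
tool_pos: [0.5372, 0.097, 0.2863]
ee_rot: [-3.141, -0.486, 2.585]
wrist_force: [-0.1, 0.0, -0.3]
width: 0.0702
finger_force: 0.0
```

```bash
python3 - <<'E'
from h import *
np.set_printoptions(precision=3,suppress=True)
robot.snapshot("side"); p,r,o=state(); print(p,o["width"],o["joint_positions"])
print([(np.round(x["centre"],4),round(x["score"],2)) for x in robot.spot_point("board_a_mid","side")],[(wf(x["centre"]),round(x["score"],2)) for x in robot.spot_point("board_wide_mid","side")])
robot.snapshot("top");print([(np.round(x["centre"],4),round(x["score"],2)) for x in robot.spot_point("board_a_mid","top")])
g=grasp((.3875,.1905),-32,.025,28,.005); go(*g,5)
E
```

```text
[0.539 0.095 0.285] 0.07077934081512396 [ 0.002  0.264  1.441  0.26   1.85  -0.99 ]
[(array([0.388, 0.19 , 0.006]), 0.59), (array([0.392, 0.422, 0.13 ]), 0.56)] [(array([0.028, 0.046, 0.068]), 0.94), (array([-0.33 ,  0.533,  0.01 ]), 0.74)]
[(array([0.388, 0.191, 0.011]), 0.94)]
shift [ 0.023 -0.01   3.016] twist [-0.014  0.078  0.042]
rows [[0.005, -0.002, 0.603], [0.004, -0.002, 0.603], [0.003, -0.002, 0.603], [0.002, -0.003, 0.603], [0.001, -0.003, 0.603]]  twist each [-0.003  0.016  0.008]
```

play_rows(translation=[[0.01, 0, 0.6], [0.01, 0, 0.6], [0, 0, 0.6], [0, 0, 0.6], [0, 0, 0.42], [0, 0, 0.2], [0, 0, 0], [0, 0, 0]], twist=[[0, 0.02, 0.01], [0, 0.02, 0.01], [0, 0.02, 0.01], [0, 0.02, 0.01], [0, 0, 0], [0, 0, 0], [0, 0, 0], [0, 0, 0]], gripper=[0.5, 0.5, 0.5, 0.5, 0.5, 0.5, 0.5, 0.5])

```text
time: 39.05
tool_pos: [0.4883, 0.1288, 0.1827]
ee_rot: [3.141, -0.487, 2.585]
wrist_force: [-0.2, -0.6, 0.4]
width: 0.0711
finger_force: 0.0
```

```bash
python3 - <<'E'
from h import *
np.set_printoptions(precision=4,suppress=True)
p,r,o=state(); print(p,p+TIP*r.as_matrix()[:,2],r.as_matrix()[:,1:].T,o["wrist_force"]); go(*grasp((.3875,.1905),-32,.025,28,.005),1)
E
```

```text
[0.4883 0.1288 0.1827] [0.4093 0.178  0.0068] [[ 0.5283  0.8491  0.0008]
 [-0.3968  0.2477 -0.8838]] [-0.243  -0.6243  0.4006]
shift [-0.028 -0.026  0.041] twist [-0.002  0.019  0.021]
rows [[-0.028, -0.026, 0.041]]  twist each [-0.002  0.019  0.021]
```

play_rows(translation=[[-0.03, -0.02, 0.04], [0, 0, 0], [0, 0, 0], [0, 0, 0], [0, 0, 0], [0, 0, 0], [0, 0, 0], [0, 0, 0]], twist=[[0, 0.02, 0.02], [0, 0, 0], [0, 0, 0], [0, 0, 0], [0, 0, 0], [0, 0, 0], [0, 0, 0], [0, 0, 0]], gripper=[0.5, -1, -1, -1, -1, -1, -1, -1])

```text
time: 39.85
tool_pos: [0.4881, 0.1277, 0.1801]
ee_rot: [-3.141, -0.49, 2.582]
wrist_force: [0.2, -0.7, 2.3]
width: 0.0448
finger_force: 30.5
```

```bash
python3 - <<'E'
from h import *
np.set_printoptions(precision=4,suppress=True)
p,r,o=state(); m=r.as_matrix(); tip=p+TIP*m[:,2]; print(tip,o["width"],o["finger_force"],o["wrist_force"])
yaw=np.degrees(np.arctan2(m[1,1],m[0,1]))-90; u=np.array([np.cos(np.radians(yaw)),np.sin(np.radians(yaw))])
s=(tip[:2]-[.3875,.1905])@u; c=tip[:2]-s*u; print(yaw,s,c); save_grasp(c,yaw)
up=p+[0,0,.12]; rows(p,r,up,r,4)
f=final(-.045,.11,.016,dth=-4,dx=.003,dz=.05); print(f[0],wf(f[0]),f[1].as_matrix()[:,2]); rows(up,r,*f,16); print(ik(*f,np.array([.4,0,2.1,-.5,.5,-.3])))
E
```

```text
[0.4086 0.1772 0.0045] 0.04476656108424662 30.545363043202087 [ 0.1685 -0.7143  2.3132]
-32.0154251540894 0.024934245107853994 [0.3874 0.1904]
rows [[0.35, -0.0, -0.66], [0.35, -0.0, -0.66], [0.35, -0.0, -0.66], [0.35, -0.0, -0.66]] twist [0. 0. 0.]
[0.4123 0.1427 0.2835] [-0.0931 -0.0448  0.2835] [ 0.62   -0.2351 -0.7485]
rows [[0.09, -0.04, 0.08], [0.09, -0.04, 0.07], [0.1, -0.04, 0.06], [0.1, -0.04, 0.05], [0.11, -0.04, 0.05], [0.11, -0.04, 0.04], [0.11, -0.04, 0.03], [0.12, -0.03, 0.02], [0.12, -0.03, 0.01], [0.12, -0.03, 0.0], [0.12, -0.03, -0.01], [0.12, -0.03, -0.02], [0.12, -0.03, -0.03], [0.12, -0.02, -0.03], [0.11, -0.02, -0.04], [0.11, -0.02, -0.05]] twist [-0.016 -0.757 -0.13 ]
(array([ 0.3545, -0.2531,  2.0079, -0.5946,  0.8913, -0.5913]), np.float64(1.9927393068996935e-11))
```

play_rows(translation=[[0.2, 0, -0.4], [0.35, 0, -0.66], [0.4, 0, -0.75], [0.35, 0, -0.66], [0.1, 0, -0.17], [0, 0, 0]], twist=[[0, 0, 0], [0, 0, 0], [0, 0, 0], [0, 0, 0], [0, 0, 0], [0, 0, 0]], gripper=[-1, -1, -1, -1, -1, -1])

```text
time: 40.45
tool_pos: [0.4884, 0.1277, 0.3]
ee_rot: [3.141, -0.488, 2.583]
wrist_force: [-0.0, 0.2, -0.6]
width: 0.0447
finger_force: 30.0
```

play_rows(translation=[[0.09, -0.04, 0.08], [0.09, -0.04, 0.07], [0.1, -0.04, 0.06], [0.1, -0.04, 0.05], [0.11, -0.04, 0.05], [0.11, -0.04, 0.04], [0.11, -0.04, 0.03], [0.12, -0.03, 0.02]], twist=[[-0.016, -0.76, -0.13], [-0.016, -0.76, -0.13], [-0.016, -0.76, -0.13], [-0.016, -0.76, -0.13], [-0.016, -0.76, -0.13], [-0.016, -0.76, -0.13], [-0.016, -0.76, -0.13], [-0.016, -0.76, -0.13]], gripper=[-1, -1, -1, -1, -1, -1, -1, -1])

```text
time: 41.25
tool_pos: [0.4496, 0.1349, 0.2877]
ee_rot: [3.114, 0.119, 2.679]
wrist_force: [-0.6, 0.1, -0.5]
width: 0.045
finger_force: 30.0
```

play_rows(translation=[[0.12, -0.03, 0.01], [0.12, -0.03, 0], [0.12, -0.03, -0.01], [0.12, -0.03, -0.02], [0.12, -0.03, -0.03], [0.12, -0.02, -0.03], [0.11, -0.02, -0.04], [0.11, -0.02, -0.05]], twist=[[-0.016, -0.76, -0.13], [-0.016, -0.76, -0.13], [-0.016, -0.76, -0.13], [-0.016, -0.76, -0.13], [-0.016, -0.76, -0.13], [-0.016, -0.76, -0.13], [-0.016, -0.75, -0.13], [-0.016, -0.75, -0.13]], gripper=[-1, -1, -1, -1, -1, -1, -1, -1])

```text
time: 42.05
tool_pos: [0.4114, 0.1427, 0.2794]
ee_rot: [-3.136, 0.726, 2.785]
wrist_force: [0.5, -0.6, -1.3]
width: 0.0448
finger_force: 30.0
```

```bash
python3 - <<'E'
from h import *
np.set_printoptions(precision=4,suppress=True)
robot.snapshot("side"); p,r,o=state(); print(p,o["width"],o["wrist_force"],o["joint_positions"])
print([(wf(x["centre"]),round(x["score"],2)) for x in robot.spot_point("board_a_mid","side")]); print("expect",wf(lean(-.045,.11,.016,-4,.003,.05)[0]))
p,r,o=state();go(*final(-.045,.11,.016,dth=-4,dx=.003,dz=.05),1)
E
```

```text
[0.4105 0.1428 0.2785] 0.044613814063058616 [-1.178  -0.1172 -2.1379] [ 0.3577 -0.2514  2.0175 -0.6046  0.8846 -0.5829]
[(array([ 0.0273, -0.0455,  0.1071]), 0.7)]
expect [ 0.0344 -0.045   0.1096]
shift [-0.106  0.011 -0.062] twist [-0.022 -0.025  0.048]
rows [[-0.106, 0.011, -0.062]]  twist each [-0.022 -0.025  0.048]
```

play_rows(translation=[[-0.1, 0.01, -0.06], [0, 0, 0], [0.17, 0, 0.19], [0.18, 0, 0.2], [0.18, 0, 0.2], [0.15, 0, 0.17], [0.08, 0, 0.09], [0, 0, 0]], twist=[[-0.02, -0.02, 0.05], [0, 0, 0], [0, 0, 0], [0, 0, 0], [0, 0, 0], [0, 0, 0], [0, 0, 0], [0, 0, 0]], gripper=[-1, -1, -1, -1, -1, -1, -1, -1])

```text
time: 42.95
tool_pos: [0.4137, 0.1428, 0.24]
ee_rot: [3.138, 0.728, 2.775]
wrist_force: [0.1, 0.6, 0.2]
width: 0.0451
finger_force: 30.0
```

```bash
python3 - <<'E'
from h import *
np.set_printoptions(precision=4,suppress=True)
robot.snapshot("side"); p,r,o=state(); print(p,o["width"],o["wrist_force"])
go(*final(-.045,.11,.016,dth=-4,dx=.003,dz=.0),1)
E
```

```text
[0.4139 0.1429 0.2409] 0.04477715129175158 [-0.5089 -0.6719 -0.333 ]
shift [ 0.15  -0.019  0.114] twist [ 0.015  0.039 -0.041]
rows [[0.15, -0.019, 0.114]]  twist each [ 0.015  0.039 -0.041]
```

play_rows(translation=[[0.08, -0.02, 0.06], [0.05, 0, 0.04], [0.02, 0, 0.02], [0, 0, 0]], twist=[[0.01, 0.04, -0.04], [0, 0, 0], [0, 0, 0], [0, 0, 0]], gripper=[-1, -1, -1, -1])

```text
time: 43.4
tool_pos: [0.4125, 0.1426, 0.2339]
ee_rot: [3.14, 0.726, 2.779]
wrist_force: [-0.5, -0.1, -0.4]
width: 0.045
finger_force: 30.0
```

play_rows(translation=[[0.02, 0, 0.02], [0.015, 0, 0.02], [0, 0, 0]], twist=[[0, 0, 0], [0, 0, 0], [0, 0, 0]], gripper=[-1, -1, -1])

```text
time: 43.7
tool_pos: [0.4131, 0.1426, 0.233]
ee_rot: [3.14, 0.728, 2.779]
wrist_force: [-1.8, -1.4, 4.2]
width: 0.0448
finger_force: 30.0
```

```bash
python3 - <<'E'
from h import *
np.set_printoptions(precision=4,suppress=True)
p,r,o=state(); print(p,o["width"],o["wrist_force"])
go(*final(-.045,.11,.016,dth=-4,dx=.003,dz=.0),1)
E
```

```text
[0.4131 0.1426 0.233 ] 0.04476774872706024 [-1.7672 -1.3953  4.1865]
shift [ 0.005 -0.005 -0.02 ] twist [ 0.013  0.032 -0.008]
rows [[0.005, -0.005, -0.02]]  twist each [ 0.013  0.032 -0.008]
```

play_rows(translation=[[0.026, 0, -0.023], [0.026, 0, -0.023], [0.026, 0, -0.023], [0.026, 0, -0.023], [0.026, 0, -0.023], [0, 0, 0]], twist=[[0, 0, 0], [0, 0, 0], [0, 0, 0], [0, 0, 0], [0, 0, 0], [0, 0, 0]], gripper=[-1, -1, -1, -1, -1, -1])

```text
time: 44.3
tool_pos: [0.407, 0.1452, 0.2334]
ee_rot: [3.139, 0.73, 2.779]
wrist_force: [4.2, -3.5, 5.7]
width: 0.0448
finger_force: 30.0
```

play_rows(translation=[[0, 0, 0], [0, 0, 0], [0, 0, 0], [0, 0, 0], [0, 0, -0.3], [0, 0, -0.6], [0, 0, -0.8], [0, 0, -0.8]], twist=[[0, 0, 0], [0, 0, 0], [0, 0, 0], [0, 0, 0], [0, 0, 0], [0, 0, 0], [0, 0, 0], [0, 0, 0]], gripper=[0.22, 0.22, 0.22, 0.22, 0.22, 0.22, 0.22, 0.22])

```text
time: 45.1
tool_pos: [0.3427, 0.1686, 0.3074]
ee_rot: [3.141, 0.725, 2.778]
wrist_force: [0.8, 0.3, -0.2]
width: 0.0575
finger_force: 0.0
```

```bash
python3 - <<'E'
from h import *
np.set_printoptions(precision=4,suppress=True)
p,r,o=state(); print(p,o["width"])
print("expect",wf(lean(-.045,.11,.016)[0]+0),wf(lean(.045,.12,.018)[0]))
for c in("side","top"):
    robot.snapshot(c)
    for n in("board_wide_mid","board_a_mid"): print(c,n,[(wf(x["centre"]),np.round(x["centre"],4),round(x["score"],2)) for x in robot.spot_point(n,c)])
E
```

```text
[0.3427 0.1686 0.3074] 0.05754297249411721
expect [ 0.0345 -0.045   0.0581] [0.0356 0.045  0.064 ]
side board_wide_mid [(array([0.0268, 0.0467, 0.0658]), array([0.5569, 0.1859, 0.0658]), 0.93), (array([-0.3318,  0.5301,  0.0125]), array([0.3923, 0.7649, 0.0125]), 0.93), (array([-0.0926,  0.2917,  0.0017]), array([0.5318, 0.4573, 0.0017]), 0.4)]
side board_a_mid [(array([ 0.0306, -0.0443,  0.0618]), array([0.5283, 0.0994, 0.0618]), 0.52)]
top board_wide_mid [(array([0.028 , 0.0441, 0.0643]), array([0.5571, 0.1831, 0.0643]), 0.9), (array([-0.334 ,  0.5312,  0.0113]), array([0.3906, 0.7667, 0.0113]), 0.85), (array([-0.2157,  0.2057,  0.1257]), array([0.3862, 0.4204, 0.1257]), 0.46)]
top board_a_mid [(array([ 0.0321, -0.0438,  0.0628]), array([0.5299, 0.0994, 0.0628]), 0.72), (array([-0.2143,  0.2062, -0.    ]), array([ 0.3877,  0.4203, -0.    ]), 0.46)]
```

```bash
python3 - <<'E'
from h import *
np.set_printoptions(precision=3,suppress=True)
print("yellow base",unproj("side",[[192,254]],0),"blue base",unproj("side",[[242,293]],0),"yellow cap(top) z .17",unproj("top",[[338,103]],.17),"blue cap",unproj("top",[[282,125]],.17))
print("carton flap near",unproj("top",np.array([[435,175],[470,120]])/1.25,.1))
c=(.5296,.456)
p,r,o=state(); q=np.array(o["joint_positions"])
for al in(0,10,18,28):
    g=grasp(c,-12.4,-.015,al,.005); w=g[0]-.151*g[1].as_matrix()[:,2]; print(al,"tcp",g[0],"wrist",w,ik(*g,q))
    print("  fin",ik(*place(lie(c,-12.4),g,lean(.13,.11,.016,-4,.003,.05)),np.array([.5,0,2,-.6,.9,-.3])))
robot.snapshot("side"); robot.snapshot("top")
for n in("board_a_mid","board_b_mid"): print([(np.round(x["centre"],4),round(x["score"],2)) for cc in("side","top") for x in robot.spot_point(n,cc)])
E
```

```text
yellow base [[0.766 0.462 0.   ]] blue base [[0.624 0.611 0.   ]] yellow cap(top) z .17 [[0.756 0.441 0.17 ]] blue cap [[0.63  0.589 0.17 ]]
carton flap near [[0.671 0.378 0.1  ]
 [0.853 0.332 0.1  ]]
0 tcp [0.515 0.459 0.204] wrist [0.515 0.459 0.355] (array([ 0.646,  0.5  ,  1.257,  0.   ,  1.385, -0.708]), np.float64(9.077295966005716e-10))
  fin (array([ 0.791,  0.216,  1.861, -1.08 ,  1.025,  0.211]), np.float64(0.2939254898826967))
10 tcp [0.549 0.452 0.201] wrist [0.574 0.446 0.35 ] (array([ 0.583,  0.583,  1.144,  0.125,  1.537, -0.784]), np.float64(2.220446049250313e-15))
  fin (array([ 0.757,  0.164,  1.853, -1.08 ,  0.976,  0.137]), np.float64(0.10566329454490757))
18 tcp [0.575 0.446 0.194] wrist [0.621 0.436 0.338] (array([ 0.538,  0.661,  1.049,  0.214,  1.662, -0.822]), np.float64(2.275957200481571e-14))
  fin (array([ 0.719,  0.134,  1.825, -1.009,  0.956,  0.032]), np.float64(4.559148544802659e-11))
28 tcp [0.606 0.439 0.181] wrist [0.675 0.424 0.314] (array([ 0.489,  0.768,  0.925,  0.32 ,  1.82 , -0.844]), np.float64(2.5894858306230166e-11))
  fin (array([ 0.645,  0.115,  1.746, -0.74 ,  0.984, -0.234]), np.float64(6.443415245804826e-12))
[(array([0.528, 0.099, 0.06 ]), 0.87), (array([0.529, 0.102, 0.063]), 0.89)]
[(array([0.521, 0.453, 0.007]), 0.7), (array([0.532, 0.461, 0.008]), 0.96)]
```

```bash
cat >> h.py <<'E'
def findb(x0=.44,x1=.62,y0=.39,y1=.53,z=.016,L=.11,W=.045):
    im=robot.snapshot("top"); a=rect("top",im,x0,x1,y0,y1,z,2000).astype(int)
    d=a[:,:,0]-a[:,:,1]; sat=a[:,:,0]-a[:,:,2]
    m=((d>15)&(d<75)).astype(np.uint8)*255
    m=cv2.morphologyEx(cv2.morphologyEx(m,cv2.MORPH_CLOSE,np.ones((7,7))),cv2.MORPH_OPEN,np.ones((25,25)))
    for k in cv2.findContours(m,cv2.RETR_EXTERNAL,cv2.CHAIN_APPROX_NONE)[0]:
        (cx,cy),(w,h),an=cv2.minAreaRect(k); bx=cv2.boxPoints(((cx,cy),(w,h),an)); 
        e=[bx[1]-bx[0],bx[2]-bx[1]]; e=max(e,key=np.linalg.norm); yaw=np.degrees(np.arctan2(-e[0],-e[1])); yaw=(yaw+90)%180-90
        print("rect",x1-cy/2000,y1-cx/2000,"size",np.array([w,h])/2,"yaw",yaw,cv2.contourArea(k)/4)
    return a,m
E
python3 - <<'E'
from h import *
np.set_printoptions(precision=3,suppress=True)
a,m=findb(); print(a[180,130],a[200,150],a[60,60])
g=grasp((.5296,.456),-12.4,-.015,26,.005); pre=(g[0]-.1*g[1].as_matrix()[:,2],g[1]); p,r,o=state(); print(p,pre[0],ik(*pre,np.array(o["joint_positions"])))
E
```

```text
rect 0.5272817611694336 0.4514464340209961 size [ 49.496 111.152] yaw -14.342224 4655.75
[194 167 110] [193 162 104] [190 197 153]
[0.344 0.168 0.306] [0.643 0.431 0.274] (array([ 0.463,  0.774,  0.724,  0.306,  1.988, -0.815]), np.float64(1.1102230246251565e-15))
```

```bash
python3 - <<'E'
from h import *
np.set_printoptions(precision=3,suppress=True)
c=(.529,.455);yaw=-13
g=grasp(c,yaw,-.015,26,.005); pre=(g[0]-.1*g[1].as_matrix()[:,2],g[1]); p,r,o=state()
w=(np.array([.42,.26,.40]),toolR(75)); rows(p,r,*w,8); rows(*w,*pre,8)
E
```

```text
rows [[-0.28, 0.35, -0.14], [-0.28, 0.35, -0.16], [-0.26, 0.35, -0.19], [-0.25, 0.34, -0.21], [-0.23, 0.34, -0.23], [-0.22, 0.34, -0.25], [-0.2, 0.34, -0.27], [-0.18, 0.34, -0.28]] twist [-0.046  0.905 -0.12 ]
rows [[-0.53, 0.69, 0.39], [-0.56, 0.69, 0.36], [-0.58, 0.69, 0.33], [-0.6, 0.68, 0.3], [-0.62, 0.68, 0.26], [-0.64, 0.68, 0.22], [-0.65, 0.68, 0.19], [-0.66, 0.67, 0.15]] twist [ 0.01   0.567 -0.043]
```

play_rows(translation=[[-0.28, 0.35, -0.14], [-0.28, 0.35, -0.16], [-0.26, 0.35, -0.19], [-0.25, 0.34, -0.21], [-0.23, 0.34, -0.23], [-0.22, 0.34, -0.25], [-0.2, 0.34, -0.27], [-0.18, 0.34, -0.28]], twist=[[-0.046, 0.905, -0.12], [-0.046, 0.905, -0.12], [-0.046, 0.905, -0.12], [-0.046, 0.905, -0.12], [-0.046, 0.905, -0.12], [-0.046, 0.905, -0.12], [-0.046, 0.905, -0.12], [-0.046, 0.905, -0.12]], gripper=[0.28, 0.28, 0.28, 0.28, 0.28, 0.28, 0.28, 0.28])

```text
time: 46.55
tool_pos: [0.4204, 0.2603, 0.4013]
ee_rot: [3.14, -0.002, 2.881]
wrist_force: [0.4, 0.2, 0.1]
width: 0.0603
finger_force: 0.0
```

play_rows(translation=[[-0.53, 0.69, 0.39], [-0.56, 0.69, 0.36], [-0.58, 0.69, 0.33], [-0.6, 0.68, 0.3], [-0.62, 0.68, 0.26], [-0.64, 0.68, 0.22], [-0.65, 0.68, 0.19], [-0.66, 0.67, 0.15]], twist=[[0.01, 0.567, -0.043], [0.01, 0.567, -0.043], [0.01, 0.567, -0.043], [0.01, 0.567, -0.043], [0.01, 0.567, -0.043], [0.01, 0.567, -0.043], [0.01, 0.567, -0.043], [0.01, 0.567, -0.043]], gripper=[0.28, 0.28, 0.28, 0.28, 0.28, 0.28, 0.28, 0.28])

```text
time: 47.35
tool_pos: [0.6429, 0.43, 0.2736]
ee_rot: [3.141, -0.455, 2.915]
wrist_force: [0.7, 0.3, -1.1]
width: 0.0604
finger_force: 0.0
```

```bash
python3 - <<'E'
from h import *
np.set_printoptions(precision=3,suppress=True)
im=robot.snapshot("side"); p,r,o=state(); print(p,o["width"],o["joint_positions"])
print([(np.round(x["centre"],4),round(x["score"],2)) for x in robot.spot_point("board_b_mid","side")])
robot.snapshot("top"); print([(np.round(x["centre"],4),round(x["score"],2)) for x in robot.spot_point("board_b_mid","top")])
g=grasp((.529,.455),-13,-.015,26,.005); go(*g,4)
b=cv2.resize(im[180:270,235:365],None,fx=6,fy=6,interpolation=2); cv2.imwrite("pics/b6.png",b[:,:,::-1])
# side-view segmentation of b on plane z=.016
a=rect("side",im,.44,.62,.39,.53,.016,2000).astype(int); d=a[:,:,0]-a[:,:,1]; m=((d>15)&(d<60)&(a.sum(2)>330)).astype(np.uint8)*255
m=cv2.morphologyEx(m,cv2.MORPH_OPEN,np.ones((25,25)))
for k in cv2.findContours(m,cv2.RETR_EXTERNAL,cv2.CHAIN_APPROX_NONE)[0]:
    (cx,cy),wh,an=cv2.minAreaRect(k); print(.62-cy/2000,.53-cx/2000,np.array(wh)/2,an)
E
```

```text
[0.646 0.432 0.262] 0.06026083111461091 [ 0.461  0.79   0.722  0.312  1.982 -0.806]
[(array([0.523, 0.454, 0.006]), 0.85), (array([0.473, 0.02 , 0.013]), 0.42)]
[(array([0.529, 0.458, 0.007]), 0.77)]
shift [ 0.028 -0.005  2.433] twist [-0.031 -0.031 -0.012]
rows [[0.007, -0.001, 0.608], [0.007, -0.002, 0.608], [0.008, -0.002, 0.608], [0.008, -0.003, 0.608]]  twist each [-0.008 -0.008 -0.003]
0.5242661437988281 0.4569799270629883 [52.311 96.593] 14.322718620300293
```

play_rows(translation=[[0.01, 0.02, 0.6], [0.01, 0, 0.6], [0.01, 0, 0.6], [0, 0, 0.4], [0, 0, 0.1], [0, 0, 0], [0, 0, 0]], twist=[[-0.01, -0.01, 0], [-0.01, -0.01, 0], [-0.01, -0.01, 0], [0, 0, 0], [0, 0, 0], [0, 0, 0], [0, 0, 0]], gripper=[0.28, 0.28, 0.28, 0.28, 0.28, 0.28, 0.28])

```text
time: 48.25
tool_pos: [0.6021, 0.4395, 0.1964]
ee_rot: [3.134, -0.446, 2.917]
wrist_force: [0.4, -0.0, 0.1]
width: 0.0603
finger_force: 0.0
```

```bash
python3 - <<'E'
from h import *
np.set_printoptions(precision=4,suppress=True)
p,r,o=state(); print(p,p+TIP*r.as_matrix()[:,2],r.as_matrix()[:,1:].T,o["wrist_force"]); go(*grasp((.528,.456),-13.3,-.015,26,.005),1)
E
```

```text
[0.6021 0.4395 0.1964] [0.5187 0.4601 0.0168] [[ 0.2259  0.9741  0.0068]
 [-0.4188  0.1034 -0.9022]] [ 0.4107 -0.0241  0.0752]
shift [-0.053 -0.026  0.321] twist [0.043 0.078 0.067]
rows [[-0.053, -0.026, 0.321]]  twist each [0.043 0.078 0.067]
```

play_rows(translation=[[-0.05, -0.02, 0.16], [0, 0, 0.16], [0, 0, 0], [0, 0, 0]], twist=[[0.04, 0.08, 0.07], [0, 0, 0], [0, 0, 0], [0, 0, 0]], gripper=[0.28, 0.28, 0.28, 0.28])

```text
time: 48.65
tool_pos: [0.599, 0.4393, 0.1826]
ee_rot: [-3.141, -0.454, 2.908]
wrist_force: [2.7, -2.3, 5.0]
width: 0.0603
finger_force: 2.7
```

```bash
python3 - <<'E'
from h import *
np.set_printoptions(precision=4,suppress=True)
p,r,o=state(); print(p,p+TIP*r.as_matrix()[:,2],o["wrist_force"]); go(*grasp((.528,.456),-13.3,-.015,26,.005),1)
E
```

```text
[0.599  0.4393 0.1826] [0.5139 0.4594 0.0038] [ 2.6624 -2.2518  5.012 ]
shift [ 0.028 -0.003 -0.021] twist [-0.004 -0.006 -0.014]
rows [[0.028, -0.003, -0.021]]  twist each [-0.004 -0.006 -0.014]
```

play_rows(translation=[[0.02, 0, -0.04], [0, 0, 0], [0, 0, 0], [0, 0, 0], [0, 0, 0], [0, 0, 0], [0, 0, 0]], twist=[[0, 0, 0], [0, 0, 0], [0, 0, 0], [0, 0, 0], [0, 0, 0], [0, 0, 0], [0, 0, 0]], gripper=[0.28, 0.28, -1, -1, -1, -1, -1])

```text
time: 49.35
tool_pos: [0.5976, 0.44, 0.1825]
ee_rot: [-3.138, -0.458, 2.908]
wrist_force: [-0.5, 0.2, 3.0]
width: 0.0448
finger_force: 31.7
```

```bash
python3 - <<'E'
from h import *
np.set_printoptions(precision=4,suppress=True)
im=robot.snapshot("side"); p,r,o=state(); m=r.as_matrix(); tip=p+TIP*m[:,2]; print(p,tip,o["width"],o["finger_force"],o["wrist_force"])
yaw=np.degrees(np.arctan2(m[1,1],m[0,1]))-90; print(yaw)
print([(np.round(x["centre"],4),round(x["score"],2)) for x in robot.spot_point("board_b_mid","side")])
cv2.imwrite("pics/b7.png",cv2.resize(im[170:270,225:365][:,:,::-1],None,fx=5.5,fy=5.5,interpolation=2))
E
```

```text
[0.5976 0.4399 0.1825] [0.5118 0.4597 0.004 ] 0.044653443157125064 31.747987311082397 [-0.11    0.972   3.4785]
-13.288383358822301
[(array([0.5236, 0.4557, 0.0076]), 0.71)]
```

```bash
python3 - <<'E'
from h import *
np.set_printoptions(precision=3,suppress=True)
p,r,o=state(); save_grasp((.527,.4561),-13.29)
up=p+[0,0,.12]; rows(p,r,up,r,4)
f=final(.13,.11,.016,dth=-4,dx=.003,dz=.055); print(f[0],wf(f[0]),f[1].as_matrix()[:,2]); rows(up,r,*f,16); print(ik(*f,np.array([.5,0,2,-.6,.9,-.3])))
E
```

```text
rows [[0.33, -0.0, -0.67], [0.33, -0.0, -0.67], [0.33, -0.0, -0.67], [0.33, -0.0, -0.67]] twist [0. 0. 0.]
[0.457 0.313 0.246] [-0.111  0.131  0.246] [ 0.641 -0.245 -0.727]
rows [[0.11, -0.24, 0.15], [0.12, -0.24, 0.15], [0.13, -0.24, 0.14], [0.14, -0.25, 0.13], [0.14, -0.25, 0.12], [0.15, -0.25, 0.11], [0.16, -0.25, 0.09], [0.16, -0.25, 0.08], [0.16, -0.25, 0.07], [0.17, -0.25, 0.06], [0.17, -0.25, 0.05], [0.17, -0.26, 0.03], [0.17, -0.26, 0.02], [0.17, -0.26, 0.01], [0.17, -0.26, -0.0], [0.16, -0.26, -0.02]] twist [ 0.012 -0.758  0.087]
(array([ 0.659,  0.113,  1.755, -0.781,  0.983, -0.196]), np.float64(3.690877672934966e-10))
```

play_rows(translation=[[0.15, 0.1, -0.3], [0.33, 0, -0.67], [0.38, 0, -0.75], [0.38, 0, -0.75], [0.3, 0, -0.65], [0, 0, 0]], twist=[[0, 0, 0], [0, 0, 0], [0, 0, 0], [0, 0, 0], [0, 0, 0], [0, 0, 0]], gripper=[-1, -1, -1, -1, -1, -1])

```text
time: 50.05
tool_pos: [0.5991, 0.4443, 0.3282]
ee_rot: [3.137, -0.45, 2.911]
wrist_force: [-0.2, -0.0, 0.4]
width: 0.0446
finger_force: 29.9
```

play_rows(translation=[[0.11, -0.24, 0.15], [0.12, -0.24, 0.15], [0.13, -0.24, 0.14], [0.14, -0.25, 0.13], [0.14, -0.25, 0.12], [0.15, -0.25, 0.11], [0.16, -0.25, 0.09], [0.16, -0.25, 0.08]], twist=[[0.01, -0.76, 0.09], [0.01, -0.76, 0.09], [0.01, -0.76, 0.09], [0.01, -0.76, 0.09], [0.01, -0.76, 0.09], [0.01, -0.76, 0.09], [0.01, -0.76, 0.09], [0.01, -0.76, 0.09]], gripper=[-1, -1, -1, -1, -1, -1, -1, -1])

```text
time: 50.85
tool_pos: [0.5275, 0.3802, 0.2902]
ee_rot: [-3.117, 0.153, 2.844]
wrist_force: [0.0, 0.3, -1.0]
width: 0.0446
finger_force: 29.9
```

play_rows(translation=[[0.16, -0.25, 0.07], [0.17, -0.25, 0.06], [0.17, -0.25, 0.05], [0.17, -0.26, 0.03], [0.17, -0.26, 0.02], [0.17, -0.26, 0.01], [0.17, -0.26, 0], [0.16, -0.26, -0.02]], twist=[[0.01, -0.76, 0.09], [0.01, -0.76, 0.09], [0.01, -0.76, 0.09], [0.01, -0.76, 0.09], [0.01, -0.76, 0.09], [0.01, -0.76, 0.09], [0.01, -0.75, 0.08], [0.01, -0.75, 0.08]], gripper=[-1, -1, -1, -1, -1, -1, -1, -1])

```text
time: 51.65
tool_pos: [0.4567, 0.3172, 0.2616]
ee_rot: [-3.139, 0.759, 2.777]
wrist_force: [0.3, -1.0, -1.3]
width: 0.0449
finger_force: 29.9
```

```bash
python3 - <<'E'
from h import *
np.set_printoptions(precision=4,suppress=True)
robot.snapshot("side"); p,r,o=state(); print(p,o["width"],o["wrist_force"],o["joint_positions"])
d=robot.spot_point("board_b_mid","side");print([(wf(x["centre"]),round(x["score"],2)) for x in d]);
p,r,o=state();go(*final(.13,.11,.016,dth=-4,dx=.003,dz=.05),1); go(*final(.13,.11,.016,dth=-4,dx=.003,dz=.006),1)
E
```

```text
[0.4551 0.3163 0.2599] 0.0446612970362082 [-2.0258 -0.9252 -1.6537] [ 0.6674  0.1008  1.7383 -0.774   1.0139 -0.2117]
[(array([0.0225, 0.1319, 0.1339]), 0.65)]
shift [ 0.281 -0.072  0.399] twist [-0.039 -0.017  0.017]
rows [[0.281, -0.072, 0.399]]  twist each [-0.039 -0.017  0.017]
shift [ 1.035 -0.067  1.2  ] twist [-0.039 -0.017  0.017]
rows [[1.035, -0.067, 1.2]]  twist each [-0.039 -0.017  0.017]
```

play_rows(translation=[[0.14, -0.035, 0.2], [0.14, -0.035, 0.2], [0.17, 0, 0.19], [0.17, 0, 0.18], [0.17, 0, 0.18], [0.13, 0, 0.14], [0.05, 0, 0.05], [0, 0, 0]], twist=[[-0.04, -0.02, 0.02], [0, 0, 0], [0, 0, 0], [0, 0, 0], [0, 0, 0], [0, 0, 0], [0, 0, 0], [0, 0, 0]], gripper=[-1, -1, -1, -1, -1, -1, -1, -1])

```text
time: 52.55
tool_pos: [0.4598, 0.3144, 0.2036]
ee_rot: [3.135, 0.76, 2.772]
wrist_force: [-0.0, 0.3, 0.6]
width: 0.0448
finger_force: 29.9
```

```bash
python3 - <<'E'
from h import *
np.set_printoptions(precision=4,suppress=True)
robot.snapshot("side"); p,r,o=state(); print(p,o["width"],o["wrist_force"])
print([(wf(x["centre"]),round(x["score"],2)) for x in robot.spot_point("board_b_mid","side")]);
go(*final(.13,.11,.016,dth=-4,dx=.003,dz=.0),1)
E
```

```text
[0.46   0.3145 0.2042] 0.0447288439239598 [ 0.9887  0.4922 -0.4684]
[(array([0.0249, 0.1274, 0.0747]), 0.6), (array([ 0.0055, -0.1379,  0.0133]), 0.19)]
shift [ 0.276 -0.061  0.209] twist [ 0.044  0.043 -0.06 ]
rows [[0.276, -0.061, 0.209]]  twist each [ 0.044  0.043 -0.06 ]
```

play_rows(translation=[[0.1, -0.03, 0.08], [0.08, -0.03, 0.06], [0.05, 0, 0.04], [0.03, 0, 0.02], [0, 0, 0]], twist=[[0.04, 0.04, -0.06], [0, 0, 0], [0, 0, 0], [0, 0, 0], [0, 0, 0]], gripper=[-1, -1, -1, -1, -1])

```text
time: 53.15
tool_pos: [0.457, 0.3129, 0.1909]
ee_rot: [-3.139, 0.756, 2.78]
wrist_force: [0.0, 0.2, -0.9]
width: 0.0449
finger_force: 29.9
```

play_rows(translation=[[0.015, 0, 0.018], [0.01, 0, 0.01], [0, 0, 0]], twist=[[0, 0, 0], [0, 0, 0], [0, 0, 0]], gripper=[-1, -1, -1])

```text
time: 53.45
tool_pos: [0.4572, 0.313, 0.1898]
ee_rot: [-3.14, 0.756, 2.779]
wrist_force: [-0.9, 0.2, -1.1]
width: 0.0451
finger_force: 29.9
```

```bash
python3 - <<'E'
from h import *
np.set_printoptions(precision=4,suppress=True)
p,r,o=state(); print(p,o["width"],R.from_euler('z',-FY,degrees=True).apply(o["wrist_force"]))
go(*final(.13,.11,.016,dth=-4,dx=.003,dz=.0),1)
E
```

```text
[0.4572 0.313  0.1898] 0.04507121350265978 [-0.8807 -0.1379 -1.0603]
shift [-0.017  0.005 -0.023] twist [-0.001 -0.001  0.002]
rows [[-0.017, 0.005, -0.023]]  twist each [-0.001 -0.001  0.002]
```

play_rows(translation=[[0.017, 0, 0.018], [0.017, 0, 0.018], [0, 0, 0]], twist=[[0, 0, 0], [0, 0, 0], [0, 0, 0]], gripper=[-1, -1, -1])

```text
time: 53.75
tool_pos: [0.4574, 0.313, 0.1884]
ee_rot: [-3.14, 0.758, 2.779]
wrist_force: [-1.2, 0.2, 2.3]
width: 0.045
finger_force: 29.9
```

play_rows(translation=[[0.017, 0, 0.018], [0, 0, 0]], twist=[[0, 0, 0], [0, 0, 0]], gripper=[-1, -1])

```text
time: 53.95
tool_pos: [0.4575, 0.313, 0.1881]
ee_rot: [-3.14, 0.759, 2.779]
wrist_force: [-2.9, -1.5, 6.3]
width: 0.0445
finger_force: 29.9
```

play_rows(translation=[[0.026, 0, -0.024], [0.026, 0, -0.024], [0.026, 0, -0.024], [0.026, 0, -0.024], [0.026, 0, -0.024], [0, 0, 0]], twist=[[0, 0, 0], [0, 0, 0], [0, 0, 0], [0, 0, 0], [0, 0, 0], [0, 0, 0]], gripper=[-1, -1, -1, -1, -1, -1])

```text
time: 54.55
tool_pos: [0.4521, 0.3155, 0.1883]
ee_rot: [3.141, 0.761, 2.778]
wrist_force: [7.1, -2.9, 2.2]
width: 0.0448
finger_force: 30.0
```

play_rows(translation=[[0, 0, 0], [0, 0, 0], [0, 0, 0], [0, 0, 0], [0, 0, -0.3], [0, 0, -0.6], [0, 0, -0.8], [0, 0, -0.8]], twist=[[0, 0, 0], [0, 0, 0], [0, 0, 0], [0, 0, 0], [0, 0, 0], [0, 0, 0], [0, 0, 0], [0, 0, 0]], gripper=[0.22, 0.22, 0.22, 0.22, 0.22, 0.22, 0.22, 0.22])

```text
time: 55.35
tool_pos: [0.3853, 0.3401, 0.2604]
ee_rot: [-3.139, 0.756, 2.779]
wrist_force: [0.9, 0.6, 0.0]
width: 0.0573
finger_force: 0.0
```

play_rows(translation=[[0, 0, -0.8], [0, 0, -0.8], [0, 0, -0.8], [0, 0, -0.8], [0, 0, -0.3], [0, 0, 0], [0, 0, 0]], twist=[[0, 0.3, 0], [0, 0.5, 0], [0, 0.5, 0], [0, 0.5, 0], [0, 0.3, 0], [0, 0, 0], [0, 0, 0]], gripper=[0.22, 0.22, 0.22, 0.22, 0.22, 0.22, 0.22])

```text
time: 56.05
tool_pos: [0.3034, 0.3715, 0.3676]
ee_rot: [-3.14, 0.547, 2.779]
wrist_force: [0.3, 0.4, 0.8]
width: 0.0574
finger_force: 0.0
```

```bash
python3 - <<'E'
from h import *
np.set_printoptions(precision=4,suppress=True)
p,r,o=state(); print(p,o["width"])
S=robot.snapshot("side"); T=None
for n in("board_wide_mid","board_a_mid","rake_grip","screw_tin_0"): print("side",n,[(wf(x["centre"]),np.round(x["centre"],4),round(x["score"],2)) for x in robot.spot_point(n,"side")])
T=robot.snapshot("top")
for n in("board_wide_mid","board_a_mid"): print("top",n,[(wf(x["centre"]),round(x["score"],2)) for x in robot.spot_point(n,"top")])
a=cv2.resize(S[130:225,230:345],None,fx=4,fy=4,interpolation=2)
b=rect("top",T,0.40,0.68,-.02,0.32,0.03,1160); b=cv2.resize(b,(int(b.shape[1]*380/b.shape[0]),380))
o=np.hstack([a,b])[:,:800]; cv2.imwrite("pics/fin.png",o[:,:,::-1]); print(o.shape)
E
```

```text
[0.3034 0.3715 0.3676] 0.0574195784680024
side board_wide_mid [(array([-0.3345,  0.5331,  0.009 ]), array([0.3908, 0.7686, 0.009 ]), 0.74), (array([0.0285, 0.0455, 0.0676]), array([0.558 , 0.1842, 0.0676]), 0.6), (array([-0.0012,  0.0003, -0.0035]), array([ 0.5143,  0.1524, -0.0035]), 0.58)]
side board_a_mid [(array([ 0.0296, -0.0422,  0.0617]), array([0.5281, 0.1018, 0.0617]), 0.64)]
side rake_grip [(array([-0.2145,  0.209 ,  0.1252]), array([0.3885, 0.423 , 0.1252]), 0.87), (array([0.0247, 0.1282, 0.0625]), array([0.5837, 0.2629, 0.0625]), 0.19)]
side screw_tin_0 [(array([-0.2996,  0.2557, -0.0001]), array([ 0.3254,  0.4968, -0.0001]), 0.96), (array([-0.1147, -0.1299,  0.0006]), array([0.3621, 0.0707, 0.0006]), 0.79)]
top board_wide_mid [(array([0.028 , 0.0456, 0.0656]), 0.97), (array([-0.335 ,  0.5293,  0.0096]), 0.69)]
top board_a_mid [(array([ 0.0312, -0.0443,  0.0637]), 0.84), (array([-0.1132, -0.1334, -0.0042]), 0.6)]
(380, 800, 3)
```

View pics/fin.png

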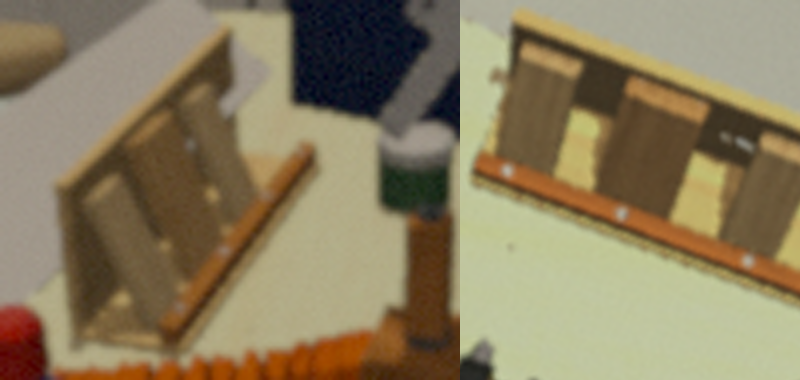

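The final picture shows all three boards leaning on the wall, square and apart, each with its foot at the batten (right crop feet at about (530,170), (640,215) and (750,255)). The rake is upright in its holder at left crop (430,280). I'll hand in the job.

```bash
python3 -c "
from bench import robot
print(robot.close_job())"
```

```text
the job is handed in; nothing more can be done
None
```

The job is handed in at about 56 s: the seam was raked in one pass from left to right, the rake hangs upright in its holder, and all three boards lean on the fence wall, apart and with feet at the batten; the verdict was not shown.

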